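# Change over the canisters on an interlocked bench shaker

### The job

Change over the shaker: lift the finished canisters off its platform by their handles and stand them in the flat tray, then stand every fresh canister from the draining stand on the platform, one to a bay, all upright. Then fit the loose front shield by pushing its tongue straight down into the interlock switch slot at the shaker's front until it is fully home with its feet on the bench, and only then press the start button. Leave everything upright and in its place, and do not disturb the other things on the bench.

Things in the scene. Friction and masses are not known exactly. Their poses are not given: they have to be found in the camera images.
- shaker: fixed white bench shaker; front to its -x. Origin on the bench under the middle of its steel platform, which has 3 bays (90 x 92 mm inside, rails 16 mm high) centred at x 0, y -96, 0, +96 mm, floor 50 mm above the bench. Drive housing behind: x +64 to +184 mm, 294 mm wide, 145 mm high. Interlock switch in front at x -117 mm, y 0
- slot (a point): centre of the slot mouth on top of the guard interlock switch, a grey box 34 x 53 mm, 75 mm high, at the middle of the shaker's front. Slot open upwards, 34 mm long (shaker's y), 8 mm wide (shaker's x), 55 mm deep, with a sloped lead-in on the long sides; axes as the shaker's
- cam (a joint): the cam inside the switch slot, pushed down by the tongue: metres, 0 = untouched, its top then 18 mm below the mouth. About 14 mm once the tongue is fully home. It resists with about 8 N, more than the shield's own weight, so the shield has to be pressed down; it does not spring back
- start (a joint): the shaker's start button, a white push button 30 mm across on top of the drive housing, at the edge nearest the platform: metres pressed, 0 = up, 0.006 = fully down (about 5 N); it springs back
- start_top (a point): centre of the top of the start button; pressed straight down
- shield: loose front shield, 0.6 kg: clear panel in an aluminium frame, 232 mm wide (its y), 220 mm high, the same from either face, on two steel feet 100 mm long (its x), 22 wide, 12 high at y +-105 mm. A flat steel tongue points down from the middle of its lower rail (84 mm up). Origin: between the feet at bench level, z up. When home the feet stand on the bench and its y lies along the shaker's y
- shield_handle (a point): centre of the shield's grey handle bar, 212 mm above its feet: 104 mm long (along the shield's y), 16 x 16 mm, 29 mm of clear space under it
- tongue_tip (a point): lower end of the shield's tongue, 43 mm above the feet's underside. The tongue is 5 mm thick (shield's x), 30 mm wide (shield's y) and reaches 41 mm below the rail; it tapers over its last 14 mm to 3 x 22 mm. When fully home the tip is 32 mm below the slot mouth
- stand_floor (a point): the draining stand on which the fresh canisters wait: a fixed raised steel plate on short legs, 260 mm long (own x), 110 mm wide, with a lip 10 mm high round it. This point: centre of its plate, 35 mm above the bench
- tray_floor (a point): the flat steel tray for the finished canisters, fixed on the bench, empty at the start: 260 mm long (own x), 110 mm wide, with a lip 10 mm high round it. This point: centre of its floor, 4 mm above the bench
- fresh0: steel canister, 63 mm across and 62 mm high over its lid, 0.3 kg, with a stirrup handle: a white grip bar 58 mm long (along its own x), 12 mm thick, centred 100 mm above its underside, on two thin uprights 48 mm apart, 32 mm of clear space between lid and bar. Origin: centre of its underside; z up. A fresh one: at the start on the draining stand (2 or 3 of them are present)
- fresh1: steel canister, 63 mm across and 62 mm high over its lid, 0.3 kg, with a stirrup handle: a white grip bar 58 mm long (along its own x), 12 mm thick, centred 100 mm above its underside, on two thin uprights 48 mm apart, 32 mm of clear space between lid and bar. Origin: centre of its underside; z up. A fresh one: at the start on the draining stand (2 or 3 of them are present)
- fresh2: steel canister, 63 mm across and 62 mm high over its lid, 0.3 kg, with a stirrup handle: a white grip bar 58 mm long (along its own x), 12 mm thick, centred 100 mm above its underside, on two thin uprights 48 mm apart, 32 mm of clear space between lid and bar. Origin: centre of its underside; z up. A fresh one: at the start on the draining stand (2 or 3 of them are present)
- done0: steel canister, 63 mm across and 62 mm high over its lid, 0.3 kg, with a stirrup handle: a white grip bar 58 mm long (along its own x), 12 mm thick, centred 100 mm above its underside, on two thin uprights 48 mm apart, 32 mm of clear space between lid and bar. Origin: centre of its underside; z up. A finished one: at the start in a bay of the shaker (1 or 2 of them are present)
- done1: steel canister, 63 mm across and 62 mm high over its lid, 0.3 kg, with a stirrup handle: a white grip bar 58 mm long (along its own x), 12 mm thick, centred 100 mm above its underside, on two thin uprights 48 mm apart, 32 mm of clear space between lid and bar. Origin: centre of its underside; z up. A finished one: at the start in a bay of the shaker (1 or 2 of them are present)
- done2: steel canister, 63 mm across and 62 mm high over its lid, 0.3 kg, with a stirrup handle: a white grip bar 58 mm long (along its own x), 12 mm thick, centred 100 mm above its underside, on two thin uprights 48 mm apart, 32 mm of clear space between lid and bar. Origin: centre of its underside; z up. A finished one: at the start in a bay of the shaker (1 or 2 of them are present)
- label_roll: roll of white labels lying flat, 90 mm across, 50 mm high; not part of the job
- reagent_jar: amber jar, 68 mm across, 110 mm high; not part of the job
- beaker: glass beaker, 70 mm across, 85 mm high; not part of the job
- mouse: round white computer mouse, 60 mm; not part of the job
- notebook: blue notebook, 150 x 105 x 14 mm, lying flat; not part of the job
- spoon: metal sampling spoon, 160 mm, lying; not part of the job
- wipes_tub: white tub, 84 mm across, 120 mm high; not part of the job
- weigh_dish: aluminium dish, 90 mm across, 25 mm high; not part of the job
Mind the look-alikes: they are no part of the job. Leave any brown look-alike of the fresh2 alone. Leave any turquoise look-alike of the fresh0 alone.

How it is judged:
On the way, in this order (a step that is already met when the one before it is completed fails the run):
1. every finished canister stands upright in the tray and every fresh one upright in a bay of the shaker, released (x of done0 in the frame of tray_floor between -0.105 and 0.105 m and y of done0 in the frame of tray_floor between -0.03 and 0.03 m and z of done0 in the frame of tray_floor between -0.006 and 0.008 m and angle between each of done0, done1, done2's own z axis and vertical below 0.1 rad and linear speed of each of done0, done1, done2, fresh0, fresh1, fresh2 below 0.03 m/s and x of done1 in the frame of tray_floor between -0.105 and 0.105 m and y of done1 in the frame of tray_floor between -0.03 and 0.03 m and z of done1 in the frame of tray_floor between -0.006 and 0.008 m and x of done2 in the frame of tray_floor between -0.105 and 0.105 m and y of done2 in the frame of tray_floor between -0.03 and 0.03 m and z of done2 in the frame of tray_floor between -0.006 and 0.008 m and ((x of fresh0 in the frame of shaker between -0.02 and 0.02 m and y of fresh0 in the frame of shaker between -0.116 and -0.076 m and z of fresh0 in the frame of shaker between 0.044 and 0.058 m and angle between fresh0's own z axis and vertical below 0.1 rad) or (x of fresh0 in the frame of shaker between -0.02 and 0.02 m and y of fresh0 in the frame of shaker between -0.02 and 0.02 m and z of fresh0 in the frame of shaker between 0.044 and 0.058 m and angle between fresh0's own z axis and vertical below 0.1 rad) or (x of fresh0 in the frame of shaker between -0.02 and 0.02 m and y of fresh0 in the frame of shaker between 0.076 and 0.116 m and z of fresh0 in the frame of shaker between 0.044 and 0.058 m and angle between fresh0's own z axis and vertical below 0.1 rad)) and ((x of fresh1 in the frame of shaker between -0.02 and 0.02 m and y of fresh1 in the frame of shaker between -0.116 and -0.076 m and z of fresh1 in the frame of shaker between 0.044 and 0.058 m and angle between fresh1's own z axis and vertical below 0.1 rad) or (x of fresh1 in the frame of shaker between -0.02 and 0.02 m and y of fresh1 in the frame of shaker between -0.02 and 0.02 m and z of fresh1 in the frame of shaker between 0.044 and 0.058 m and angle between fresh1's own z axis and vertical below 0.1 rad) or (x of fresh1 in the frame of shaker between -0.02 and 0.02 m and y of fresh1 in the frame of shaker between 0.076 and 0.116 m and z of fresh1 in the frame of shaker between 0.044 and 0.058 m and angle between fresh1's own z axis and vertical below 0.1 rad)) and ((x of fresh2 in the frame of shaker between -0.02 and 0.02 m and y of fresh2 in the frame of shaker between -0.116 and -0.076 m and z of fresh2 in the frame of shaker between 0.044 and 0.058 m and angle between fresh2's own z axis and vertical below 0.1 rad) or (x of fresh2 in the frame of shaker between -0.02 and 0.02 m and y of fresh2 in the frame of shaker between -0.02 and 0.02 m and z of fresh2 in the frame of shaker between 0.044 and 0.058 m and angle between fresh2's own z axis and vertical below 0.1 rad) or (x of fresh2 in the frame of shaker between -0.02 and 0.02 m and y of fresh2 in the frame of shaker between 0.076 and 0.116 m and z of fresh2 in the frame of shaker between 0.044 and 0.058 m and angle between fresh2's own z axis and vertical below 0.1 rad)) and contact force between the fingers and fresh0 below 0.3 N and contact force between the fingers and fresh1 below 0.3 N and contact force between the fingers and fresh2 below 0.3 N and contact force between the fingers and done0 below 0.3 N and contact force between the fingers and done1 below 0.3 N and contact force between the fingers and done2 below 0.3 N), for 0.2 s.
2. the shield's tongue is fully home in the switch slot (z of tongue_tip in the frame of slot below -0.027 m and horizontal distance between tongue_tip and slot below 0.006 m and angle between the y axis of shield and the y axis of shaker, either way round below 0.12 rad and angle between shield's own z axis and vertical below 0.06 rad and value of joint cam above 0.009 m), for 0.2 s.
3. the start button is pressed with the shield home (all of step 2 and value of joint start above 0.004 m), for 0.05 s.
At the end, for the whole second after the job is handed in: finished canisters upright in the tray, fresh ones upright on the platform within 20 mm of a bay centre; tongue tip at least 27 mm below the slot mouth, within 6 mm of centre, cam down 9 mm, shield upright and within 0.12 rad of the shaker front; button up again; all at rest (all of step 2 and x of done0 in the frame of tray_floor between -0.105 and 0.105 m and y of done0 in the frame of tray_floor between -0.03 and 0.03 m and z of done0 in the frame of tray_floor between -0.006 and 0.008 m and angle between each of done0, done1, done2's own z axis and vertical below 0.1 rad and linear speed of each of done0, done1, done2, fresh0, fresh1, fresh2, shield below 0.03 m/s and x of done1 in the frame of tray_floor between -0.105 and 0.105 m and y of done1 in the frame of tray_floor between -0.03 and 0.03 m and z of done1 in the frame of tray_floor between -0.006 and 0.008 m and x of done2 in the frame of tray_floor between -0.105 and 0.105 m and y of done2 in the frame of tray_floor between -0.03 and 0.03 m and z of done2 in the frame of tray_floor between -0.006 and 0.008 m and ((x of fresh0 in the frame of shaker between -0.02 and 0.02 m and y of fresh0 in the frame of shaker between -0.116 and -0.076 m and z of fresh0 in the frame of shaker between 0.044 and 0.058 m and angle between fresh0's own z axis and vertical below 0.1 rad) or (x of fresh0 in the frame of shaker between -0.02 and 0.02 m and y of fresh0 in the frame of shaker between -0.02 and 0.02 m and z of fresh0 in the frame of shaker between 0.044 and 0.058 m and angle between fresh0's own z axis and vertical below 0.1 rad) or (x of fresh0 in the frame of shaker between -0.02 and 0.02 m and y of fresh0 in the frame of shaker between 0.076 and 0.116 m and z of fresh0 in the frame of shaker between 0.044 and 0.058 m and angle between fresh0's own z axis and vertical below 0.1 rad)) and ((x of fresh1 in the frame of shaker between -0.02 and 0.02 m and y of fresh1 in the frame of shaker between -0.116 and -0.076 m and z of fresh1 in the frame of shaker between 0.044 and 0.058 m and angle between fresh1's own z axis and vertical below 0.1 rad) or (x of fresh1 in the frame of shaker between -0.02 and 0.02 m and y of fresh1 in the frame of shaker between -0.02 and 0.02 m and z of fresh1 in the frame of shaker between 0.044 and 0.058 m and angle between fresh1's own z axis and vertical below 0.1 rad) or (x of fresh1 in the frame of shaker between -0.02 and 0.02 m and y of fresh1 in the frame of shaker between 0.076 and 0.116 m and z of fresh1 in the frame of shaker between 0.044 and 0.058 m and angle between fresh1's own z axis and vertical below 0.1 rad)) and ((x of fresh2 in the frame of shaker between -0.02 and 0.02 m and y of fresh2 in the frame of shaker between -0.116 and -0.076 m and z of fresh2 in the frame of shaker between 0.044 and 0.058 m and angle between fresh2's own z axis and vertical below 0.1 rad) or (x of fresh2 in the frame of shaker between -0.02 and 0.02 m and y of fresh2 in the frame of shaker between -0.02 and 0.02 m and z of fresh2 in the frame of shaker between 0.044 and 0.058 m and angle between fresh2's own z axis and vertical below 0.1 rad) or (x of fresh2 in the frame of shaker between -0.02 and 0.02 m and y of fresh2 in the frame of shaker between 0.076 and 0.116 m and z of fresh2 in the frame of shaker between 0.044 and 0.058 m and angle between fresh2's own z axis and vertical below 0.1 rad)) and value of joint start below 0.002 m); the robot touches nothing.
It fails at once if the start button is pressed while the shield is not home (value of joint start above 0.004 m and value of joint cam below 0.009 m).
It fails at once if a thing that is not part of the job is pushed more than 30 mm (distance of any of label_roll, reagent_jar, beaker, mouse, notebook, spoon, wipes_tub, weigh_dish from where it was at the start of the episode above 0.03 m).
Of fresh0, fresh1, fresh2 only 2 to 3 are there at a start; the rules pass over those that are not, and their reading is None.
Of done0, done1, done2 only 1 to 2 are there at a start; the rules pass over those that are not, and their reading is None.
At some moment in a run one of shield, fresh0, fresh1, fresh2 may be knocked a few centimetres aside while the robot is not near it.
It also fails if it takes over 210 s, if anything falls off the work surface, if the arm or the gripper's body presses on something with over 40 N, if the wrist force passes 120 N, or if a joint passes its speed limit or range.

### The arm

A 6-joint arm with a two-finger parallel gripper is mounted at the origin on the work surface. World frame = base frame: x ahead of the robot, y to its left, z up, the work surface at z = 0. Lengths are in m, angles in rad, forces in N, time in s.
With the tool pointing down it reaches from about 0.375 to 0.925 m from the base axis. Payload 5.7 kg.
Tool frame: the origin (TCP) lies midway between the tips of the shut fingers; the grasp point (between the pads) lies arm.grip_depth behind it (arm.grip_depth is the distance from the TCP to the grasp point, in m); z points along the fingers, y is the direction in which the jaws open and shut (so a half turn about z gives the same grasp; the last joint's range is limited). The gripper opens to 85 mm and grips with 20 to 120 N. Pads are 22 mm wide; open, the fingers measure 114 mm over their backs; the gripper's body (76 mm by 85 mm) begins 54 mm behind the grasp point. The pads swing forward as they close: fully open they stand 13 mm farther back than shut.
Start: joints at [1.037, 0.359, 1.51, -0, 1.272, -0.115], TCP at [0.244, 0.548, 0.231] pointing down, gripper open.
Joint ranges: [-2.97, 2.97], [-1.01, 2.36], [0.21, 2.38], [-0.96, 4.11], [0.2, 2.71], [-2.98, 2.98]. Speed limits (rad/s): [2.39, 2.39, 3.14, 3.14, 3.14, 3.14].

### API

Orientations are given as a 3x3 rotation matrix whose columns are the frame's x, y, z axes.
In Python, from station import arm gives the robot as it stands.
- The arm moves only by the tool carry_out, never from a script. Its argument "steps" is a list of rows, each an object of numbers: "fingers": the finger opening in cm, from 0 to 8.54; "tx", "ty", "tz": the shift along the tool's x, y, z in cm; "rx", "ry", "rz": the turn, a rotation vector about the tool's x, y, z in degrees. A call has 1 to 8 rows; each row shifts and turns the commanded pose from where the row before left it, along the tool's axes as they then stand; what a row does not reach is not made up. A row lasts 1/8 s, in which the tool goes at most 62.5 mm and 10.7 degrees, less where a joint would pass 70% of its speed; a pose out of reach is approached as far as the arm can. A call is refused whole if a number of a shift passes 6.25 or a number of a turn 10.7, either way. A call with a gripper value outside its range is refused whole. The fingers move at their own pace and stop on an object; "grip_force" is the grip in N (left out, the last holds). Time passes only in rows, so rows that do not move let the fingers close. It gives the time, the measured TCP pose, the force and the opening at its end, in the units of the state.
- arm.read_state(): the state, without advancing time (a new reading comes with each control period).
- arm.read_camera(name): name is "side" or "top" or "wrist"; returns a dict with "image" (400x640x3 uint8, red, green, blue), "intrinsics" (3x3 intrinsics, pixels), "cam_to_world" (4x4, takes a point from camera to world coordinates). Camera axes: x right, y up, looking along -z (the intrinsics and any distortion apply to the point x, -y, -z); pixel columns grow to the right and rows downward; lengths in m; the calibration is good to about 2 mm. A picture is of the moment at which its call begins. There is no depth.
- arm.close_job(): hands the job in, once; it reports no verdict.
The state is a dict: "t": time; "q": joint angles; "dq": joint speeds; "effort": joint torques, N m; "position": TCP position; "tcp_rot": TCP orientation; "wrist_force": force on the tool from outside, world axes, zero at the start; "torque": the same for the moment, N m; "width": finger opening in m.
Only numpy, scipy, OpenCV 4.12 (cv2) and the standard library are available. Lean on these libraries where they do the work, as an engineer would, in place of code of your own. Each camera call takes 0.05 s, during which the arm holds its last target. There are 200 camera calls.

## Working session

There is one attempt and no reset: what is moved stays moved. The work goes in short steps, Python scripts to look and compute and a tool call to move; the robot and the scene stay as the last step left them, time stands still between calls to the robot, and variables do not carry over. Pictures are saved under pics/ and viewed, about 12 in all and at most 16, crops included, and the job is handed in when it is done.

Besides the shell and the picture viewer there is one more tool, called as name(argument=value, ...) on one line, values as JSON. carry_out: Moves the arm, as the interface text tells. Its arguments: {"type":"object","properties":{"steps":{"type":"array","items":{"type":"object","properties":{"fingers":{"type":"number"},"tx":{"type":"number"},"ty":{"type":"number"},"tz":{"type":"number"},"rx":{"type":"number"},"ry":{"type":"number"},"rz":{"type":"number"}}}},"grip_force":{"type":"number"}},"required":["steps"]}

```bash
ls; mkdir -p pics
cat > h.py <<'E'
import numpy as np, cv2
from station import arm
def snap(n,f=None):
    c=arm.read_camera(n)
    if f: cv2.imwrite('pics/'+f,c['image'][:,:,::-1])
    return c
def ray(c,u,v):
    K=c['intrinsics'];T=c['cam_to_world']
    d=np.array([(u-K[0,2])/K[0,0],-(v-K[1,2])/K[1,1],-1.])
    return T[:3,3],T[:3,:3]@d
def onz(c,u,v,z):
    o,d=ray(c,u,v);return o+d*(z-o[2])/d[2]
def proj(c,p):
    T=c['cam_to_world'];q=T[:3,:3].T@(np.array(p,float)-T[:3,3]);K=c['intrinsics']
    return np.array([K[0,2]+K[0,0]*q[0]/-q[2],K[1,2]+K[1,1]*q[1]/q[2]])
E
python3 - <<'E'
from h import *
for n in('top','side','wrist'):
    c=snap(n,n+'0.png');print(n,c['intrinsics'].tolist(),c['cam_to_world'].round(3).tolist(),[k for k in c])
s=arm.read_state();print(s,arm.grip_depth)
E
```

```text
pics
top [[406.17445842972154, 0.0, 325.81593366618813], [0.0, 406.17445842972154, 195.36132936107617], [0.0, 0.0, 1.0]] [[-0.002, 0.988, -0.153, 0.352], [-1.0, -0.004, -0.013, 0.001], [-0.013, 0.153, 0.988, 1.315], [0.0, 0.0, 0.0, 1.0]] ['image', 'intrinsics', 'cam_to_world']
side [[394.71497288287134, 0.0, 317.5579354861706], [0.0, 394.71497288287134, 199.63779569106413], [0.0, 0.0, 1.0]] [[0.999, 0.022, -0.035, 0.466], [-0.041, 0.576, -0.816, -1.065], [0.002, 0.817, 0.577, 0.929], [0.0, 0.0, 0.0, 1.0]] ['image', 'intrinsics', 'cam_to_world']
wrist [[333.232085833598, 0.0, 323.23645077317485], [0.0, 333.232085833598, 199.74781935577704], [0.0, 0.0, 1.0]] [[0.406, -0.864, -0.298, 0.167], [0.914, 0.384, 0.134, 0.582], [-0.002, -0.326, 0.945, 0.373], [0.0, 0.0, 0.0, 1.0]] ['image', 'intrinsics', 'cam_to_world']
{'t': 0.15, 'q': array([ 1.03690428e+00,  3.59357453e-01,  1.51115074e+00, -1.29566295e-05,
        1.27250379e+00, -1.15099784e-01]), 'dq': array([-0.00173905, -0.00328506, -0.00337872,  0.00093012, -0.00025425,
       -0.00023392]), 'effort': array([ 1.46920946e-03, -5.28031182e+01, -2.78931230e+01, -2.11776382e-04,
        8.22357862e-03,  2.34242044e-06]), 'position': array([0.24374664, 0.54770549, 0.23064862]), 'tcp_rot': array([[-9.13582239e-01,  4.06653399e-01, -7.11619806e-04],
       [ 4.06653994e-01,  9.13581425e-01, -1.22811062e-03],
       [ 1.50707277e-04, -1.41136309e-03, -9.99998993e-01]]), 'wrist_force': array([ 0.17880925, -0.81597178,  0.12101017]), 'torque': array([-0.03424381, -0.0144659 ,  0.02569333]), 'width': 0.08531914046621554} 0.0187
```

View pics/top0.png

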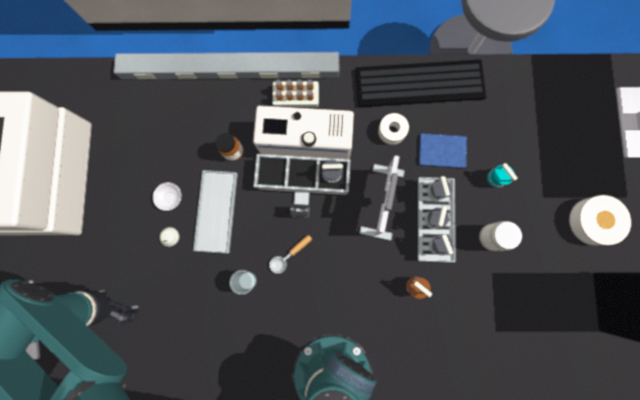

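View pics/side0.png

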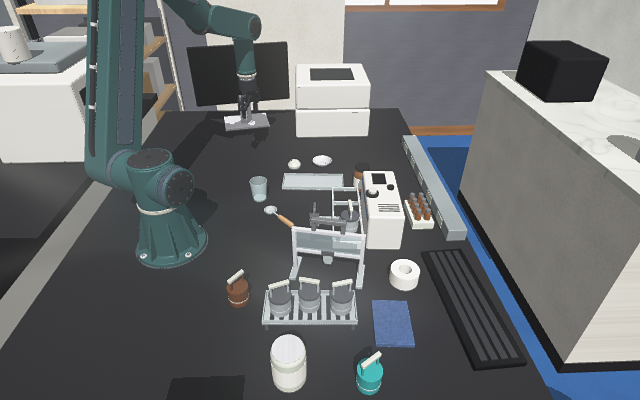

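Run:
```python
from h import *
i=cv2.imread('pics/top0.png')
cv2.imwrite('pics/crop1.png',cv2.resize(i[95:265,245:465],None,fx=3.5,fy=3.5,interpolation=cv2.INTER_CUBIC))
c=snap('top')
for n,u,v,z in [('robot',330,380,0),('platform c',302,173,.066),('slot',300,196,.075),('tray',215,211,.01),('stand',437,220,.045),('btn',309,138,.145)]:
    print(n,onz(c,u,v,z).round(3))
```

```text
robot [-0.016  0.007  0.   ]
platform c [0.617 0.092 0.066]
slot [0.543 0.097 0.075]
tray [0.505 0.378 0.01 ]
stand [ 0.47  -0.329  0.045]
btn [0.707 0.066 0.145]
```

View pics/crop1.png

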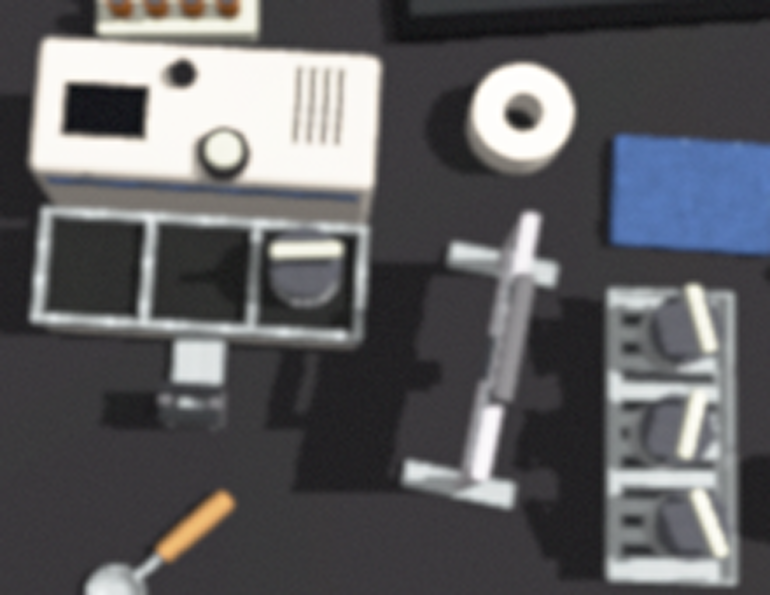

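```bash
cat >> h.py <<'E'
def cp(x,y): return 245+x/3.5,95+y/3.5
def yaw2(a,b): d=b-a; return np.degrees(np.arctan2(d[1],d[0]))
def rows(p,yawx,tilt=None):
    """from measured tcp: world target p, jaw(y)-axis direction yawx deg -> tool-frame shift cm & rz deg"""
    s=arm.read_state();R=s['tcp_rot'];d=R.T@(np.array(p)-s['position'])*100
    cur=np.degrees(np.arctan2(R[1,1],R[0,1]));t=((yawx-cur+90)%180)-90
    # tool z down: turn about tool z by +a turns world yaw by -a
    print('pos',s['position'].round(4),'jaw',cur.round(1),'R z',R[:,2].round(4),'shift cm',d.round(2),'rz',-round(t,1),'q6',s['q'][5].round(2))
def bars(c,z,box,thr=200,amin=20):
    u0,v0,u1,v1=box;im=c['image'];m=((im.min(2)>thr)).astype(np.uint8)
    k=np.zeros_like(m);k[v0:v1,u0:u1]=m[v0:v1,u0:u1];out=[]
    for q in cv2.findContours(k,cv2.RETR_EXTERNAL,cv2.CHAIN_APPROX_NONE)[0]:
        if cv2.contourArea(q)<amin: continue
        r=cv2.boxPoints(cv2.minAreaRect(q));l=sorted([0,1],key=lambda i:np.linalg.norm(r[i+1]-r[i]))[1]
        a=(r[l]+r[l-1])/2;b=(r[(l+1)%4]+r[(l+2)%4])/2
        A,B=onz(c,*a,z),onz(c,*b,z);out.append(((a+b)/2,(A+B)/2,np.linalg.norm(B-A),yaw2(A,B)%180))
        print('bar px',out[-1][0].round(1),'world',out[-1][1].round(4),'len',out[-1][2].round(3),'yaw',out[-1][3].round(1))
    return out
E
python3 - <<'E'
from h import *
c=snap('top')
print('done');bars(c,.156,(318,158,345,175))
print('fresh');bars(c,.141,(418,175,456,262))
P=[onz(c,*cp(*x),.066) for x in [(42,205),(370,222),(358,342),(30,322)]]
print('plat',np.mean(P,0).round(4),[yaw2(P[1],P[0]),yaw2(P[2],P[3]),yaw2(P[3],P[0]),yaw2(P[2],P[1])],[np.linalg.norm(P[i]-P[i-1]).round(3) for i in range(4)])
print('slot',onz(c,*cp(193,400),.075),'btn',onz(c,*cp(222,150),.150))
H=[onz(c,*cp(*x),.22) for x in [(523,283),(505,398)]];print('handle',np.mean(H,0),yaw2(H[1],H[0]),np.linalg.norm(H[0]-H[1]))
F=[onz(c,*cp(*x),.012) for x in [(447,252),(558,275),(405,470),(515,495)]];print('feet',np.mean(F,0),yaw2(F[0],F[1]),yaw2(F[2],F[3]))
T=[onz(c,*x,.014) for x in [(203,171),(237,173),(229,252),(195,250)]];print('tray',np.mean(T,0).round(3),yaw2(T[3],T[0]),[np.linalg.norm(T[i]-T[i-1]).round(3) for i in range(4)])
rows([.5,.2,.35],90)
E
```

```text
done
bar px [332.  165.5] world [ 0.6202 -0.002   0.156 ] len 0.053 yaw 89.7
fresh
bar px [434.5 257.2] world [ 0.3549 -0.2928  0.141 ] len 0.083 yaw 87.8
bar px [439.4 235.7] world [ 0.416 -0.309  0.141] len 0.109 yaw 56.8
bar px [444.  214.9] world [ 0.4759 -0.3254  0.141 ] len 0.058 yaw 163.6
bar px [430.5 205. ] world [ 0.5048 -0.2875  0.141 ] len 0.061 yaw 89.8
bar px [445.2 185.4] world [ 0.5624 -0.3327  0.141 ] len 0.053 yaw 13.1
plat [0.6179 0.0919 0.066 ] [np.float64(86.65079677444629), np.float64(86.22720311408922), np.float64(-4.345829707933208), np.float64(-6.207903611995393)] [np.float64(0.108), np.float64(0.297), np.float64(0.11), np.float64(0.293)]
slot [0.50153771 0.09630095 0.075     ] btn [0.70589758 0.06758037 0.15      ]
handle [ 0.53012653 -0.16464303  0.22      ] -10.266337539249204 0.09212055043815381
feet [ 0.53447679 -0.16529143  0.012     ] -102.30538330418811 -103.00565320623825
tray [0.505 0.373 0.014] -3.1524787211718706 [np.float64(0.258), np.float64(0.112), np.float64(0.257), np.float64(0.109)]
pos [0.2438 0.5478 0.2309] jaw 66.0 R z [-5.e-04 -8.e-04 -1.e+00] shift cm [-37.55 -21.37 -11.9 ] rz -24.0 q6 -0.12
```

```bash
cat >> h.py <<'E'
import json
from scipy.spatial.transform import Rotation as Ro
def plan(wps,step=5.5,deg=9.,far=False):
    """wps: (xyz, jaw deg, fingers cm[, n idle rows]); prints rows grouped by 8. jaw mod 180 (nearest, so cable range ok)"""
    s=arm.read_state();R=s['tcp_rot'].copy();p=s['position'].copy();rws=[]
    print('t',round(s['t'],1),'pos',p.round(4),'z',R[:,2].round(3),'q',s['q'].round(2),'w',round(s['width'],4),'F',s['wrist_force'].round(1))
    for w in wps:
        if w[0] is None: rws+= [{'fingers':w[2]}]*w[3]; continue
        g=np.array(w[0]);j=np.radians(w[1]);y=np.array([np.cos(j),np.sin(j),0])
        if y@R[:,1]<0:y=-y
        z=np.array([0,0,-1.]);G=np.c_[np.cross(y,z),y,z]
        st=w[3] if len(w)>3 else step
        rv=Ro.from_matrix(R.T@G).as_rotvec(degrees=True)
        n=max(1,int(np.ceil(max(np.linalg.norm(g-p)*100/st,np.linalg.norm(rv)/deg))))
        for k in range(n):
            t=(R.T@(g-p)*100/(n-k)).round(2);r=(Ro.from_matrix(R.T@G).as_rotvec(degrees=True)/(n-k)).round(1)
            d={a:float(b) for a,b in zip(('tx','ty','tz','rx','ry','rz'),[*t,*r]) if abs(b)>0}
            d['fingers']=w[2];rws.append(d)
            p=p+R@t/100;R=R@Ro.from_rotvec(r,degrees=True).as_matrix()
    for i in range(0,len(rws),8): print(json.dumps(rws[i:i+8]).replace(' ',''))
E
python3 - <<'E'
from h import *
plan([([.62,-.002,.28],0,5)])
E
```

```text
t 0.2 pos [0.2438 0.5478 0.2309] z [-0.    -0.001 -1.   ] q [ 1.04  0.36  1.51 -0.    1.27 -0.12] w 0.0856 F [ 0.  -0.4 -0.2]
[{"tx":-4.36,"ty":-2.69,"tz":-0.38,"rz":5.1,"fingers":5},{"tx":-4.59,"ty":-2.29,"tz":-0.38,"rz":5.1,"fingers":5},{"tx":-4.77,"ty":-1.87,"tz":-0.37,"rz":5.1,"fingers":5},{"tx":-4.92,"ty":-1.44,"tz":-0.38,"rz":5.1,"fingers":5},{"tx":-5.03,"ty":-1.0,"tz":-0.37,"rz":5.1,"fingers":5},{"tx":-5.09,"ty":-0.55,"tz":-0.38,"rz":5.1,"fingers":5},{"tx":-5.12,"ty":-0.09,"tz":-0.37,"rz":5.1,"fingers":5},{"tx":-5.11,"ty":0.36,"tz":-0.38,"rz":5.1,"fingers":5}]
[{"tx":-5.06,"ty":0.82,"tz":-0.37,"rz":5.0,"fingers":5},{"tx":-4.97,"ty":1.26,"tz":-0.38,"rz":5.1,"fingers":5},{"tx":-4.84,"ty":1.69,"tz":-0.37,"rz":5.0,"fingers":5},{"tx":-4.67,"ty":2.11,"tz":-0.38,"rz":5.1,"fingers":5},{"tx":-4.47,"ty":2.51,"tz":-0.37,"rz":5.0,"fingers":5}]
```

carry_out(steps=[{"tx": -4.4, "ty": -2.7, "tz": -0.4, "rz": 5.1, "fingers": 5}, {"tx": -4.6, "ty": -2.3, "tz": -0.4, "rz": 5.1, "fingers": 5}, {"tx": -4.8, "ty": -1.9, "tz": -0.4, "rz": 5.1, "fingers": 5}, {"tx": -4.9, "ty": -1.4, "tz": -0.4, "rz": 5.1, "fingers": 5}, {"tx": -5.0, "ty": -1.0, "tz": -0.4, "rz": 5.1, "fingers": 5}, {"tx": -5.1, "ty": -0.6, "tz": -0.4, "rz": 5.1, "fingers": 5}, {"tx": -5.1, "ty": -0.1, "tz": -0.4, "rz": 5.1, "fingers": 5}, {"tx": -5.1, "ty": 0.4, "tz": -0.4, "rz": 5.1, "fingers": 5}])

```text
schema error: expected keys fingers, tx, ty, tz, rx, ry, rz
```

carry_out(steps=[{"tx": -5.1, "ty": 0.8, "tz": -0.4, "rz": 5, "fingers": 5}, {"tx": -5.0, "ty": 1.3, "tz": -0.4, "rz": 5.1, "fingers": 5}, {"tx": -4.8, "ty": 1.7, "tz": -0.4, "rz": 5, "fingers": 5}, {"tx": -4.7, "ty": 2.1, "tz": -0.4, "rz": 5.1, "fingers": 5}, {"tx": -4.5, "ty": 2.5, "tz": -0.4, "rz": 5, "fingers": 5}, {"fingers": 5}])

```text
schema error: expected keys fingers, tx, ty, tz, rx, ry, rz
```

Run:
```python
from h import *
c=snap('wrist','w1.png');bars(c,.156,(0,0,640,400),amin=60)
print(proj(c,[.62,-.002,.156]),proj(c,[.5015,.098,.075]))
plan([([.62,-.002,.20],0,5)])
```

```text
bar px [402.5 366.2] world [0.3971 0.5519 0.156 ] len 0.046 yaw 129.1
bar px [235.5 359.3] world [0.335  0.4287 0.156 ] len 0.062 yaw 176.1
bar px [276.4 347.7] world [0.3396 0.4647 0.156 ] len 0.098 yaw 174.2
bar px [ 77.4 311.5] world [0.2427 0.3382 0.156 ] len 0.051 yaw 120.7
bar px [359.  302.1] world [0.3237 0.543  0.156 ] len 0.036 yaw 24.3
bar px [136.8 278.9] world [0.2367 0.3981 0.156 ] len 0.029 yaw 33.3
bar px [630.4 306.4] world [0.4221 0.7336 0.156 ] len 0.186 yaw 1.0
[ 44.46248384 633.55607245] [ 94.24794315 481.48981806]
t 0.3 pos [0.2439 0.5479 0.231 ] z [-0.    -0.001 -1.   ] q [ 1.04  0.36  1.51 -0.    1.27 -0.12] w 0.0855 F [-0.2  0.7 -0.6]
[{"tx":-4.36,"ty":-2.69,"tz":0.24,"rz":5.1,"fingers":5},{"tx":-4.59,"ty":-2.29,"tz":0.24,"rz":5.1,"fingers":5},{"tx":-4.77,"ty":-1.87,"tz":0.24,"rz":5.1,"fingers":5},{"tx":-4.92,"ty":-1.44,"tz":0.24,"rz":5.1,"fingers":5},{"tx":-5.03,"ty":-1.0,"tz":0.24,"rz":5.1,"fingers":5},{"tx":-5.09,"ty":-0.55,"tz":0.24,"rz":5.1,"fingers":5},{"tx":-5.12,"ty":-0.09,"tz":0.24,"rz":5.1,"fingers":5},{"tx":-5.11,"ty":0.36,"tz":0.24,"rz":5.1,"fingers":5}]
[{"tx":-5.06,"ty":0.82,"tz":0.24,"rz":5.0,"fingers":5},{"tx":-4.97,"ty":1.25,"tz":0.24,"rz":5.1,"fingers":5},{"tx":-4.84,"ty":1.69,"tz":0.24,"rz":5.0,"fingers":5},{"tx":-4.67,"ty":2.11,"tz":0.24,"rz":5.1,"fingers":5},{"tx":-4.47,"ty":2.51,"tz":0.24,"rz":5.0,"fingers":5}]
```

View pics/w1.png

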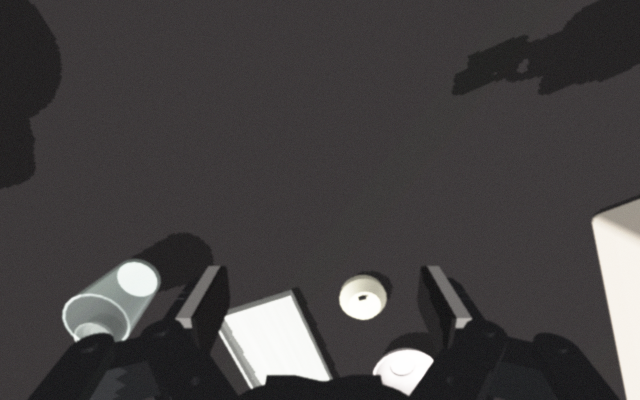

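carry_out(steps=[{"tx": -4.4, "ty": -2.7, "tz": -0.4, "rx": 0, "ry": 0, "rz": 5.1, "fingers": 5}, {"tx": -4.6, "ty": -2.3, "tz": -0.4, "rx": 0, "ry": 0, "rz": 5.1, "fingers": 5}, {"tx": -4.8, "ty": -1.9, "tz": -0.4, "rx": 0, "ry": 0, "rz": 5.1, "fingers": 5}, {"tx": -4.9, "ty": -1.4, "tz": -0.4, "rx": 0, "ry": 0, "rz": 5.1, "fingers": 5}, {"tx": -5.0, "ty": -1.0, "tz": -0.4, "rx": 0, "ry": 0, "rz": 5.1, "fingers": 5}, {"tx": -5.1, "ty": -0.6, "tz": -0.4, "rx": 0, "ry": 0, "rz": 5.1, "fingers": 5}, {"tx": -5.1, "ty": -0.1, "tz": -0.4, "rx": 0, "ry": 0, "rz": 5.1, "fingers": 5}, {"tx": -5.1, "ty": 0.4, "tz": -0.4, "rx": 0, "ry": 0, "rz": 5.1, "fingers": 5}])

```text
t: 1.3
position: [0.4763, 0.2081, 0.2636]
tcp_rot: [[-0.423, 0.906, 0.0], [0.906, 0.423, 0.0], [-0.0, 0.0, -1.0]]
wrist_force: [0.7, -0.1, 0.2]
width: 0.0503
```

carry_out(steps=[{"tx": -5.1, "ty": 0.8, "tz": -0.4, "rx": 0, "ry": 0, "rz": 5, "fingers": 5}, {"tx": -5.0, "ty": 1.3, "tz": -0.4, "rx": 0, "ry": 0, "rz": 5.1, "fingers": 5}, {"tx": -4.8, "ty": 1.7, "tz": -0.4, "rx": 0, "ry": 0, "rz": 5, "fingers": 5}, {"tx": -4.7, "ty": 2.1, "tz": -0.4, "rx": 0, "ry": 0, "rz": 5.1, "fingers": 5}, {"tx": -4.5, "ty": 2.5, "tz": -0.4, "rx": 0, "ry": 0, "rz": 5, "fingers": 5}, {"tx": 0, "ty": 0, "tz": 0, "rx": 0, "ry": 0, "rz": 0, "fingers": 5}])

```text
t: 2.05
position: [0.6227, -0.0061, 0.2832]
tcp_rot: [[0.004, 1.0, 0.002], [1.0, -0.004, -0.001], [-0.001, 0.002, -1.0]]
wrist_force: [-0.9, 0.3, 0.0]
width: 0.0502
```

```bash
sed -i "s/d={a:float(b) for a,b in zip(('tx','ty','tz','rx','ry','rz'),\[\*t,\*r\]) if abs(b)>0}/d={a:float(b)+0 for a,b in zip(('tx','ty','tz','rx','ry','rz'),[*t,*r])}/; s/rws+= \[{'fingers':w\[2\]}\]/rws+= [dict(tx=0,ty=0,tz=0,rx=0,ry=0,rz=0,fingers=w[2])]/" h.py
python3 - <<'E'
from h import *
c=snap('wrist','w2.png');bars(c,.156,(0,0,640,400),amin=100)
print(proj(c,[.62,-.002,.156]),proj(c,[.5015,.098,.075]))
plan([([.62,-.002,.1313],0,5)])
E
```

```text
bar px [ 37.8 376. ] world [ 0.324  -0.2091  0.156 ] len 0.043 yaw 51.3
bar px [314.8 370.2] world [ 0.6142 -0.2027  0.156 ] len 0.065 yaw 167.5
bar px [122.1 335.6] world [ 0.4227 -0.1572  0.156 ] len 0.018 yaw 167.6
bar px [445.8 293. ] world [ 0.7399 -0.1096  0.156 ] len 0.06 yaw 136.5
bar px [342.6 263.6] world [ 0.641  -0.0773  0.156 ] len 0.028 yaw 86.7
bar px [320.1 183.1] world [ 0.621  -0.0009  0.156 ] len 0.053 yaw 90.9
bar px [431.  99.] world [0.7074 0.067  0.156 ] len 0.027 yaw 95.8
bar px [495.9 120.3] world [0.7607 0.0387 0.156 ] len 0.2 yaw 91.8
[318.99303922 185.18162897] [197.34926321  63.41149643]
t 2.1 pos [ 0.6212 -0.0041  0.283 ] z [-0.  0. -1.] q [-0.12  0.35  1.39  0.    1.4  -0.12] w 0.0498 F [-0.7  1.  -0.2]
[{"tx":0.07,"ty":-0.04,"tz":5.06,"rx":0.0,"ry":0.0,"rz":0.0,"fingers":5},{"tx":0.07,"ty":-0.04,"tz":5.05,"rx":0.0,"ry":0.0,"rz":-0.1,"fingers":5},{"tx":0.07,"ty":-0.04,"tz":5.06,"rx":0.0,"ry":0.0,"rz":0.0,"fingers":5}]
```

View pics/w2.png

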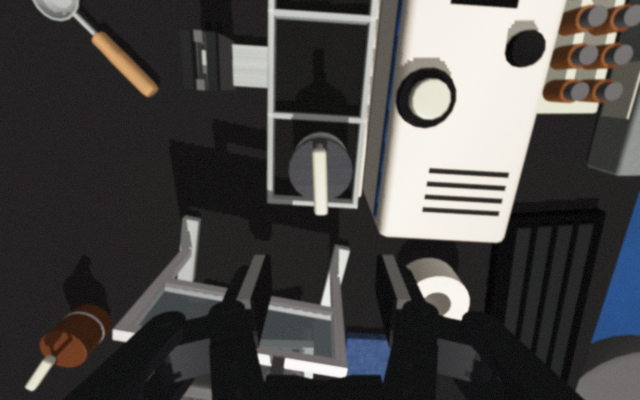

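carry_out(steps=[{"tx": 0.3, "ty": 0, "tz": 5.1, "rx": 0, "ry": 0, "rz": 0, "fingers": 5}, {"tx": 0, "ty": 0, "tz": 5.1, "rx": 0, "ry": 0, "rz": 0, "fingers": 5}, {"tx": 0, "ty": 0, "tz": 5.1, "rx": 0, "ry": 0, "rz": 0, "fingers": 5}, {"tx": 0, "ty": 0, "tz": 0, "rx": 0, "ry": 0, "rz": 0, "fingers": 5}, {"tx": 0, "ty": 0, "tz": 0, "rx": 0, "ry": 0, "rz": 0, "fingers": 0}, {"tx": 0, "ty": 0, "tz": 0, "rx": 0, "ry": 0, "rz": 0, "fingers": 0}, {"tx": 0, "ty": 0, "tz": 0, "rx": 0, "ry": 0, "rz": 0, "fingers": 0}, {"tx": 0, "ty": 0, "tz": 0, "rx": 0, "ry": 0, "rz": 0, "fingers": 0}], grip_force=50)

```text
t: 3.1
position: [0.6217, 0.0004, 0.1329]
tcp_rot: [[-0.0, 1.0, 0.003], [1.0, 0.0, -0.0], [-0.0, 0.003, -1.0]]
wrist_force: [-2.5, 1.7, 8.4]
width: 0.0113
```

Run:
```python
from h import *
plan([([.621,-.001,.255],0,0,3.5),([.505,.373,.24],0,0),([.505,.373,.086],0,0,4)])
```

```text
t 3.1 pos [6.217e-01 4.000e-04 1.329e-01] z [ 0.003 -0.    -1.   ] q [-0.11  0.49  1.57  0.    1.08 -0.11] w 0.0113 F [-2.5  1.7  8.4]
[{"tx":-0.03,"ty":-0.01,"tz":-3.05,"rx":0.0,"ry":0.0,"rz":0.0,"fingers":0},{"tx":-0.04,"ty":-0.01,"tz":-3.05,"rx":0.1,"ry":0.0,"rz":0.0,"fingers":0},{"tx":-0.03,"ty":-0.01,"tz":-3.06,"rx":0.0,"ry":0.0,"rz":0.0,"fingers":0},{"tx":-0.04,"ty":-0.01,"tz":-3.05,"rx":0.1,"ry":0.0,"rz":0.0,"fingers":0},{"tx":4.68,"ty":-1.45,"tz":0.19,"rx":0.0,"ry":0.0,"rz":0.0,"fingers":0},{"tx":4.67,"ty":-1.45,"tz":0.19,"rx":0.0,"ry":0.0,"rz":0.0,"fingers":0},{"tx":4.68,"ty":-1.45,"tz":0.19,"rx":0.0,"ry":0.0,"rz":0.0,"fingers":0},{"tx":4.67,"ty":-1.45,"tz":0.19,"rx":0.0,"ry":0.0,"rz":0.0,"fingers":0}]
[{"tx":4.68,"ty":-1.45,"tz":0.18,"rx":0.0,"ry":0.0,"rz":0.0,"fingers":0},{"tx":4.67,"ty":-1.45,"tz":0.19,"rx":0.0,"ry":0.0,"rz":0.0,"fingers":0},{"tx":4.68,"ty":-1.45,"tz":0.18,"rx":0.0,"ry":0.0,"rz":0.0,"fingers":0},{"tx":4.67,"ty":-1.45,"tz":0.19,"rx":0.0,"ry":0.0,"rz":0.0,"fingers":0},{"tx":0.0,"ty":0.0,"tz":3.85,"rx":0.0,"ry":0.0,"rz":0.0,"fingers":0},{"tx":0.0,"ty":0.0,"tz":3.85,"rx":0.0,"ry":0.0,"rz":0.0,"fingers":0},{"tx":0.0,"ty":0.0,"tz":3.85,"rx":0.0,"ry":0.0,"rz":0.0,"fingers":0},{"tx":0.0,"ty":0.01,"tz":3.85,"rx":0.0,"ry":0.0,"rz":0.0,"fingers":0}]
```

carry_out(steps=[{"tx": 0, "ty": 0, "tz": -3, "rx": 0, "ry": 0, "rz": 0, "fingers": 0}, {"tx": 0, "ty": 0, "tz": -3, "rx": 0, "ry": 0, "rz": 0, "fingers": 0}, {"tx": 0, "ty": 0, "tz": -3, "rx": 0, "ry": 0, "rz": 0, "fingers": 0}, {"tx": 0, "ty": 0, "tz": -3, "rx": 0, "ry": 0, "rz": 0, "fingers": 0}, {"tx": 4.7, "ty": -1.4, "tz": 0, "rx": 0, "ry": 0, "rz": 0, "fingers": 0}, {"tx": 4.7, "ty": -1.5, "tz": 0, "rx": 0, "ry": 0, "rz": 0, "fingers": 0}, {"tx": 4.7, "ty": -1.4, "tz": 0, "rx": 0, "ry": 0, "rz": 0, "fingers": 0}, {"tx": 4.7, "ty": -1.5, "tz": 0, "rx": 0, "ry": 0, "rz": 0, "fingers": 0}])

```text
t: 4.1
position: [0.5621, 0.1896, 0.2512]
tcp_rot: [[0.0, 1.0, 0.001], [1.0, -0.0, 0.0], [0.0, 0.001, -1.0]]
wrist_force: [0.7, -1.2, -2.0]
width: 0.0107
```

carry_out(steps=[{"tx": 4.7, "ty": -1.4, "tz": 0, "rx": 0, "ry": 0, "rz": 0, "fingers": 0}, {"tx": 4.7, "ty": -1.5, "tz": 0, "rx": 0, "ry": 0, "rz": 0, "fingers": 0}, {"tx": 4.7, "ty": -1.5, "tz": 0, "rx": 0, "ry": 0, "rz": 0, "fingers": 0}, {"tx": 4.6, "ty": -1.5, "tz": 0, "rx": 0, "ry": 0, "rz": 0, "fingers": 0}, {"tx": 0, "ty": 0, "tz": 4, "rx": 0, "ry": 0, "rz": 0, "fingers": 0}, {"tx": 0, "ty": 0, "tz": 4, "rx": 0, "ry": 0, "rz": 0, "fingers": 0}, {"tx": 0, "ty": 0, "tz": 4, "rx": 0, "ry": 0, "rz": 0, "fingers": 0}, {"tx": 0, "ty": 0, "tz": 0, "rx": 0, "ry": 0, "rz": 0, "fingers": 0}])

```text
t: 5.1
position: [0.501, 0.3737, 0.1278]
tcp_rot: [[-0.0, 1.0, -0.006], [1.0, 0.0, -0.004], [-0.004, -0.006, -1.0]]
wrist_force: [-0.3, -0.2, -2.7]
width: 0.0105
```

Run:
```python
from h import *
c=snap('wrist','w3.png');bars(c,.156,(0,0,640,400),amin=100)
plan([([.505,.373,.088],0,0,2)])
c=cv2.imread('pics/w2.png');cv2.imwrite('pics/slot.png',cv2.resize(c[0:130,150:470],None,fx=2.5,fy=2.5,interpolation=cv2.INTER_CUBIC))
```

```text
bar px [ 94.5 295.5] world [0.4095 0.3777 0.156 ] len 0.021 yaw 0.3
bar px [324.  295.5] world [0.5021 0.3764 0.156 ] len 0.053 yaw 90.1
bar px [424.9 192.4] world [0.5383 0.4217 0.156 ] len 0.056 yaw 175.9
bar px [227.6 178.9] world [0.468  0.4266 0.156 ] len 0.049 yaw 176.1
bar px [425.9  22.6] world [0.5328 0.4759 0.156 ] len 0.025 yaw 20.0
bar px [413.  12.] world [0.5288 0.4789 0.156 ] len 0.017 yaw 180.0
bar px [211.   14.5] world [0.4677 0.4782 0.156 ] len 0.024 yaw 180.0
t 5.2 pos [0.5028 0.3747 0.13  ] z [-0.002 -0.001 -1.   ] q [ 0.53  0.5   1.55 -0.    1.09  0.53] w 0.0108 F [-0.3  0.  -3.2]
[{"tx":-0.06,"ty":0.08,"tz":1.4,"rx":0.0,"ry":0.0,"rz":0.0,"fingers":0},{"tx":-0.05,"ty":0.08,"tz":1.4,"rx":-0.1,"ry":0.0,"rz":0.0,"fingers":0},{"tx":-0.06,"ty":0.07,"tz":1.4,"rx":0.0,"ry":0.1,"rz":0.0,"fingers":0}]
```

View pics/w3.png

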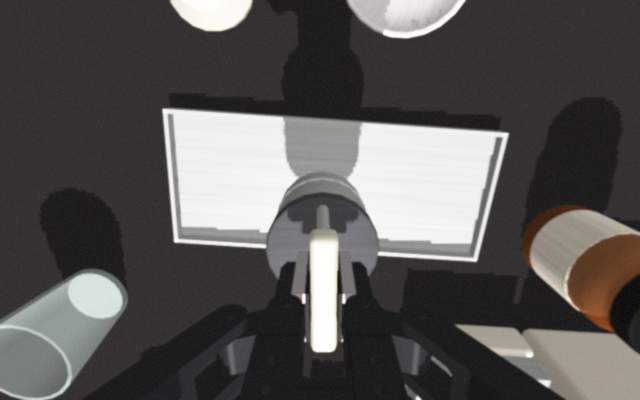

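Run:
```python
from h import *
c=snap('wrist')
P=[onz(c,*x,.014) for x in [(163,109),(508,132),(477,261),(175,242)]]
print(np.mean(P,0),yaw2(P[0],P[1]),yaw2(P[3],P[2]),[np.linalg.norm(P[i]-P[i-1]).round(3) for i in range(4)])
```

```text
[0.51024569 0.37763835 0.014     ] -3.7013298529069205 -3.947133658030075 [np.float64(0.111), np.float64(0.262), np.float64(0.112), np.float64(0.262)]
```

carry_out(steps=[{"tx": 0.3, "ty": 0.5, "tz": 2, "rx": 0, "ry": 0, "rz": 0, "fingers": 0}, {"tx": 0, "ty": 0, "tz": 1.5, "rx": 0, "ry": 0, "rz": 0, "fingers": 0}, {"tx": 0, "ty": 0, "tz": 0.7, "rx": 0, "ry": 0, "rz": 0, "fingers": 0}, {"tx": 0, "ty": 0, "tz": 0, "rx": 0, "ry": 0, "rz": 0, "fingers": 0}])

```text
t: 5.7
position: [0.5083, 0.3781, 0.0878]
tcp_rot: [[-0.0, 1.0, -0.001], [1.0, 0.0, -0.0], [-0.0, -0.001, -1.0]]
wrist_force: [0.2, -0.0, -3.7]
width: 0.0108
```

carry_out(steps=[{"tx": 0, "ty": 0, "tz": 0.2, "rx": 0, "ry": 0, "rz": 0, "fingers": 0}, {"tx": 0, "ty": 0, "tz": 0, "rx": 0, "ry": 0, "rz": 0, "fingers": 0}])

```text
t: 5.95
position: [0.5087, 0.3785, 0.0871]
tcp_rot: [[-0.0, 1.0, 0.001], [1.0, 0.0, 0.0], [0.0, 0.001, -1.0]]
wrist_force: [-1.7, -0.1, 4.0]
width: 0.0108
```

Run:
```python
from h import *
plan([(None,0,4.5,3),([.510,.378,.15],0,4.5,6),([.50,.25,.30],-15,4.5),([.47,-.30,.32],-89,5.5)],step=6)
```

```text
t 6.0 pos [0.5087 0.3785 0.0871] z [ 0.001  0.    -1.   ] q [0.53 0.56 1.58 0.   1.01 0.53] w 0.0108 F [-1.7 -0.1  4. ]
[{"tx":0,"ty":0,"tz":0,"rx":0,"ry":0,"rz":0,"fingers":4.5},{"tx":0,"ty":0,"tz":0,"rx":0,"ry":0,"rz":0,"fingers":4.5},{"tx":0,"ty":0,"tz":0,"rx":0,"ry":0,"rz":0,"fingers":4.5},{"tx":-0.02,"ty":0.07,"tz":-3.15,"rx":0.0,"ry":0.0,"rz":0.0,"fingers":4.5},{"tx":-0.02,"ty":0.06,"tz":-3.14,"rx":0.0,"ry":0.0,"rz":0.0,"fingers":4.5},{"tx":-3.2,"ty":-0.25,"tz":-3.75,"rx":0.0,"ry":0.0,"rz":3.8,"fingers":4.5},{"tx":-3.21,"ty":-0.03,"tz":-3.75,"rx":0.0,"ry":0.0,"rz":3.7,"fingers":4.5},{"tx":-3.2,"ty":0.17,"tz":-3.76,"rx":0.0,"ry":0.0,"rz":3.8,"fingers":4.5}]
[{"tx":-3.19,"ty":0.38,"tz":-3.75,"rx":0.0,"ry":0.0,"rz":3.7,"fingers":4.5},{"tx":-5.39,"ty":1.13,"tz":-0.2,"rx":0.0,"ry":0.0,"rz":7.4,"fingers":5.5},{"tx":-5.2,"ty":1.82,"tz":-0.2,"rx":0.0,"ry":0.0,"rz":7.4,"fingers":5.5},{"tx":-4.92,"ty":2.47,"tz":-0.2,"rx":0.0,"ry":0.0,"rz":7.4,"fingers":5.5},{"tx":-4.56,"ty":3.09,"tz":-0.2,"rx":0.0,"ry":0.0,"rz":7.4,"fingers":5.5},{"tx":-4.13,"ty":3.65,"tz":-0.2,"rx":0.0,"ry":0.0,"rz":7.4,"fingers":5.5},{"tx":-3.62,"ty":4.15,"tz":-0.2,"rx":0.0,"ry":0.0,"rz":7.4,"fingers":5.5},{"tx":-3.06,"ty":4.58,"tz":-0.21,"rx":0.0,"ry":0.0,"rz":7.4,"fingers":5.5}]
[{"tx":-2.44,"ty":4.94,"tz":-0.2,"rx":0.0,"ry":0.0,"rz":7.4,"fingers":5.5},{"tx":-1.79,"ty":5.21,"tz":-0.21,"rx":0.0,"ry":0.0,"rz":7.4,"fingers":5.5},{"tx":-1.1,"ty":5.39,"tz":-0.2,"rx":0.0,"ry":0.0,"rz":7.4,"fingers":5.5}]
```

carry_out(steps=[{"tx": 0, "ty": 0, "tz": 0, "rx": 0, "ry": 0, "rz": 0, "fingers": 4.5}, {"tx": 0, "ty": 0, "tz": 0, "rx": 0, "ry": 0, "rz": 0, "fingers": 4.5}, {"tx": 0, "ty": 0, "tz": 0, "rx": 0, "ry": 0, "rz": 0, "fingers": 4.5}, {"tx": 0, "ty": 0, "tz": -3, "rx": 0, "ry": 0, "rz": 0, "fingers": 4.5}, {"tx": 0, "ty": 0, "tz": -3.3, "rx": 0, "ry": 0, "rz": 0, "fingers": 4.5}, {"tx": -3.2, "ty": -0.2, "tz": -3.8, "rx": 0, "ry": 0, "rz": 3.8, "fingers": 4.5}, {"tx": -3.2, "ty": 0, "tz": -3.8, "rx": 0, "ry": 0, "rz": 3.8, "fingers": 4.5}, {"tx": -3.2, "ty": 0.2, "tz": -3.8, "rx": 0, "ry": 0, "rz": 3.8, "fingers": 4.5}])

```text
t: 6.95
position: [0.502, 0.2814, 0.2644]
tcp_rot: [[0.199, 0.98, 0.0], [0.98, -0.199, -0.0], [-0.0, 0.0, -1.0]]
wrist_force: [0.4, -0.8, 0.2]
width: 0.0449
```

carry_out(steps=[{"tx": -3.2, "ty": 0.4, "tz": -3.8, "rx": 0, "ry": 0, "rz": 3.7, "fingers": 4.5}, {"tx": -5.4, "ty": 1.1, "tz": -0.2, "rx": 0, "ry": 0, "rz": 7.4, "fingers": 5.5}, {"tx": -5.2, "ty": 1.8, "tz": -0.2, "rx": 0, "ry": 0, "rz": 7.4, "fingers": 5.5}, {"tx": -4.9, "ty": 2.5, "tz": -0.2, "rx": 0, "ry": 0, "rz": 7.4, "fingers": 5.5}, {"tx": -4.6, "ty": 3.1, "tz": -0.2, "rx": 0, "ry": 0, "rz": 7.4, "fingers": 5.5}, {"tx": -4.1, "ty": 3.7, "tz": -0.2, "rx": 0, "ry": 0, "rz": 7.4, "fingers": 5.5}, {"tx": -3.6, "ty": 4.2, "tz": -0.2, "rx": 0, "ry": 0, "rz": 7.4, "fingers": 5.5}, {"tx": -3.1, "ty": 4.6, "tz": -0.2, "rx": 0, "ry": 0, "rz": 7.4, "fingers": 5.5}])

```text
t: 7.95
position: [0.4784, -0.1377, 0.3156]
tcp_rot: [[0.922, 0.388, 0.001], [0.388, -0.922, -0.0], [0.001, 0.001, -1.0]]
wrist_force: [1.3, 0.2, 0.1]
width: 0.0547
```

carry_out(steps=[{"tx": -2.4, "ty": 4.9, "tz": -0.2, "rx": 0, "ry": 0, "rz": 7.4, "fingers": 5.5}, {"tx": -1.8, "ty": 5.2, "tz": -0.2, "rx": 0, "ry": 0, "rz": 7.4, "fingers": 5.5}, {"tx": -1.1, "ty": 5.4, "tz": -0.2, "rx": 0, "ry": 0, "rz": 7.4, "fingers": 5.5}, {"tx": 0, "ty": 0, "tz": 0, "rx": 0, "ry": 0, "rz": 0, "fingers": 5.5}])

```text
t: 8.45
position: [0.4692, -0.3042, 0.3212]
tcp_rot: [[1.0, 0.011, 0.0], [0.011, -1.0, -0.002], [0.0, 0.002, -1.0]]
wrist_force: [-1.2, 0.7, -0.1]
width: 0.0551
```

Run:
```python
from h import *
c=snap('top')
b=bars(c,.11,(195,165,245,255),thr=225)
c=snap('wrist','w4.png');bars(c,.141,(0,0,640,400),amin=60)
plan([([.47,-.30,.32],-90,5.5)])
```

```text
bar px [291.8 317.2] world [ 0.2972 -0.2678  0.141 ] len 0.05 yaw 51.3
bar px [311.5 234.5] world [ 0.4035 -0.2902  0.141 ] len 0.029 yaw 90.8
bar px [348.9 241.1] world [ 0.3957 -0.3304  0.141 ] len 0.057 yaw 19.7
bar px [ 12.  233.5] world [0.3999 0.0274 0.141 ] len 0.043 yaw 163.8
bar px [365.  197.5] world [ 0.4457 -0.3447  0.141 ] len 0.012 yaw 90.8
bar px [513.8 212.8] world [ 0.4303 -0.4992  0.141 ] len 0.071 yaw 144.1
bar px [363.5 178.5] world [ 0.4657 -0.3421  0.141 ] len 0.019 yaw 90.8
bar px [308.  178.4] world [ 0.465  -0.2865  0.141 ] len 0.024 yaw 114.6
bar px [371.2 163.7] world [ 0.4808 -0.3489  0.141 ] len 0.018 yaw 179.2
bar px [342.2 167.4] world [ 0.4761 -0.3202  0.141 ] len 0.057 yaw 165.2
bar px [366.5 139.5] world [ 0.5046 -0.3429  0.141 ] len 0.021 yaw 86.7
bar px [197.5 186. ] world [ 0.4528 -0.1734  0.141 ] len 0.126 yaw 148.2
bar px [340.4 118. ] world [ 0.5244 -0.3174  0.141 ] len 0.076 yaw 83.8
bar px [345.9 139.4] world [ 0.4944 -0.3229  0.141 ] len 0.199 yaw 178.9
bar px [18.9 70.9] world [ 0.5611 -0.0268  0.141 ] len 0.082 yaw 48.7
bar px [572.   23.7] world [ 0.6062 -0.5153  0.141 ] len 0.048 yaw 34.3
bar px [230.6  38.6] world [ 0.5898 -0.2189  0.141 ] len 0.066 yaw 179.7
bar px [162.6  83.2] world [ 0.5476 -0.1528  0.141 ] len 0.149 yaw 168.2
bar px [109.   26.2] world [ 0.5988 -0.1142  0.141 ] len 0.042 yaw 176.7
bar px [91.  23.5] world [ 0.6008 -0.099   0.141 ] len 0.037 yaw 176.3
t 8.6 pos [ 0.4691 -0.3003  0.321 ] z [-0.     0.001 -1.   ] q [-0.69  0.23  1.47  0.    1.44  0.86] w 0.0552 F [ 0.   0.1 -0.4]
[{"tx":0.09,"ty":-0.03,"tz":0.1,"rx":-0.1,"ry":0.0,"rz":0.9,"fingers":5.5}]
```

View pics/w4.png

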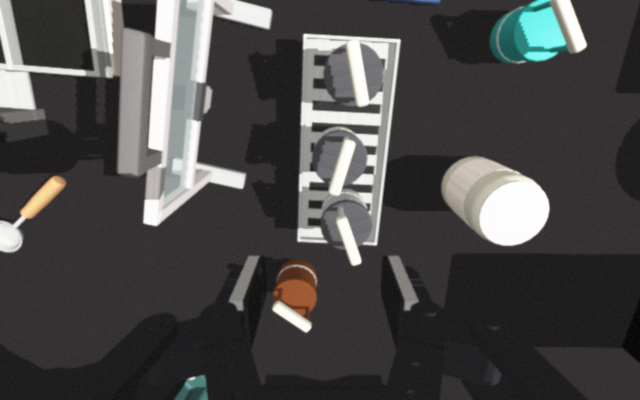

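Run:
```python
from h import *
plan([([.3957,-.3304,.19],-70.3,5.0,6),([.3957,-.3304,.117],-70.3,5.0,4),(None,0,5,1),(None,0,0,4)])
```

```text
t 8.6 pos [ 0.4691 -0.3003  0.321 ] z [-0.     0.001 -1.   ] q [-0.69  0.23  1.47  0.    1.44  0.86] w 0.0552 F [ 0.   0.1 -0.4]
[{"tx":-2.46,"ty":0.97,"tz":4.37,"rx":0.0,"ry":0.0,"rz":-6.3,"fingers":5.0},{"tx":-2.55,"ty":0.69,"tz":4.36,"rx":0.0,"ry":0.0,"rz":-6.3,"fingers":5.0},{"tx":-2.62,"ty":0.41,"tz":4.37,"rx":-0.1,"ry":0.0,"rz":-6.2,"fingers":5.0},{"tx":0.0,"ty":0.0,"tz":3.65,"rx":0.0,"ry":0.0,"rz":0.0,"fingers":5.0},{"tx":0.01,"ty":0.0,"tz":3.65,"rx":0.0,"ry":0.0,"rz":0.0,"fingers":5.0},{"tx":0,"ty":0,"tz":0,"rx":0,"ry":0,"rz":0,"fingers":5},{"tx":0,"ty":0,"tz":0,"rx":0,"ry":0,"rz":0,"fingers":0},{"tx":0,"ty":0,"tz":0,"rx":0,"ry":0,"rz":0,"fingers":0}]
[{"tx":0,"ty":0,"tz":0,"rx":0,"ry":0,"rz":0,"fingers":0},{"tx":0,"ty":0,"tz":0,"rx":0,"ry":0,"rz":0,"fingers":0}]
```

carry_out(steps=[{"tx": -2.5, "ty": 1.0, "tz": 4.4, "rx": 0, "ry": 0, "rz": -6.3, "fingers": 5}, {"tx": -2.5, "ty": 0.7, "tz": 4.4, "rx": 0, "ry": 0, "rz": -6.3, "fingers": 5}, {"tx": -2.6, "ty": 0.4, "tz": 4.3, "rx": 0, "ry": 0, "rz": -6.2, "fingers": 5}, {"tx": 0, "ty": 0, "tz": 3.7, "rx": 0, "ry": 0, "rz": 0, "fingers": 5}, {"tx": 0, "ty": 0, "tz": 3.6, "rx": 0, "ry": 0, "rz": 0, "fingers": 5}, {"tx": 0, "ty": 0, "tz": 0, "rx": 0, "ry": 0, "rz": 0, "fingers": 5}, {"tx": 0, "ty": 0, "tz": 0, "rx": 0, "ry": 0, "rz": 0, "fingers": 0}, {"tx": 0, "ty": 0, "tz": 0, "rx": 0, "ry": 0, "rz": 0, "fingers": 0}])

```text
t: 9.55
position: [0.3975, -0.3313, 0.119]
tcp_rot: [[0.941, 0.338, 0.002], [0.338, -0.941, -0.002], [0.001, 0.003, -1.0]]
wrist_force: [-0.0, 0.4, 0.8]
width: 0.0139
```

carry_out(steps=[{"tx": 0, "ty": 0, "tz": 0, "rx": 0, "ry": 0, "rz": 0, "fingers": 0}, {"tx": 0, "ty": 0, "tz": 0, "rx": 0, "ry": 0, "rz": 0, "fingers": 0}, {"tx": 0, "ty": 0, "tz": -2, "rx": 0, "ry": 0, "rz": 0, "fingers": 0}])

```text
t: 9.93
position: [0.3957, -0.3299, 0.1373]
tcp_rot: [[0.941, 0.337, -0.001], [0.337, -0.941, 0.001], [-0.001, -0.002, -1.0]]
wrist_force: [0.1, 0.5, -2.3]
width: 0.011
```

Run:
```python
from h import *
plan([([.40,-.33,.35],-70.3,0,5),([.625,.188,.345],-70.3,0,6)])
```

```text
t 9.9 pos [ 0.3957 -0.3299  0.1373] z [-0.001  0.001 -1.   ] q [-0.83  0.35  1.8  -0.    1.    0.4 ] w 0.011 F [ 0.1  0.5 -2.3]
[{"tx":0.08,"ty":0.02,"tz":-4.25,"rx":0.0,"ry":0.0,"rz":0.0,"fingers":0},{"tx":0.08,"ty":0.02,"tz":-4.26,"rx":0.0,"ry":0.0,"rz":0.0,"fingers":0},{"tx":0.07,"ty":0.02,"tz":-4.25,"rx":0.0,"ry":0.0,"rz":0.0,"fingers":0},{"tx":0.08,"ty":0.03,"tz":-4.26,"rx":-0.1,"ry":0.0,"rz":0.0,"fingers":0},{"tx":0.07,"ty":0.03,"tz":-4.25,"rx":0.0,"ry":0.0,"rz":0.0,"fingers":0},{"tx":3.87,"ty":-4.12,"tz":0.05,"rx":0.0,"ry":0.0,"rz":0.0,"fingers":0},{"tx":3.87,"ty":-4.12,"tz":0.05,"rx":0.0,"ry":0.0,"rz":0.0,"fingers":0},{"tx":3.86,"ty":-4.12,"tz":0.05,"rx":0.0,"ry":0.0,"rz":0.0,"fingers":0}]
[{"tx":3.87,"ty":-4.12,"tz":0.05,"rx":0.0,"ry":0.0,"rz":0.0,"fingers":0},{"tx":3.86,"ty":-4.12,"tz":0.04,"rx":0.0,"ry":0.0,"rz":0.0,"fingers":0},{"tx":3.87,"ty":-4.11,"tz":0.05,"rx":0.0,"ry":0.0,"rz":0.0,"fingers":0},{"tx":3.86,"ty":-4.12,"tz":0.04,"rx":0.0,"ry":0.0,"rz":0.0,"fingers":0},{"tx":3.87,"ty":-4.11,"tz":0.05,"rx":0.0,"ry":0.0,"rz":0.0,"fingers":0},{"tx":3.86,"ty":-4.12,"tz":0.04,"rx":0.0,"ry":0.0,"rz":0.0,"fingers":0},{"tx":3.87,"ty":-4.11,"tz":0.05,"rx":0.0,"ry":0.0,"rz":0.0,"fingers":0}]
```

carry_out(steps=[{"tx": 0, "ty": 0, "tz": -4.2, "rx": 0, "ry": 0, "rz": 0, "fingers": 0}, {"tx": 0, "ty": 0, "tz": -4.2, "rx": 0, "ry": 0, "rz": 0, "fingers": 0}, {"tx": 0, "ty": 0, "tz": -4.2, "rx": 0, "ry": 0, "rz": 0, "fingers": 0}, {"tx": 0, "ty": 0, "tz": -4.2, "rx": 0, "ry": 0, "rz": 0, "fingers": 0}, {"tx": 0.4, "ty": 0.1, "tz": -4.2, "rx": 0, "ry": 0, "rz": 0, "fingers": 0}, {"tx": 3.9, "ty": -4.1, "tz": 0, "rx": 0, "ry": 0, "rz": 0, "fingers": 0}, {"tx": 3.9, "ty": -4.1, "tz": 0, "rx": 0, "ry": 0, "rz": 0, "fingers": 0}, {"tx": 3.9, "ty": -4.1, "tz": 0, "rx": 0, "ry": 0, "rz": 0, "fingers": 0}])

```text
t: 10.92
position: [0.4693, -0.1735, 0.348]
tcp_rot: [[0.942, 0.336, 0.001], [0.336, -0.942, -0.001], [0.001, 0.001, -1.0]]
wrist_force: [0.1, 0.9, -3.2]
width: 0.011
```

carry_out(steps=[{"tx": 3.9, "ty": -4.1, "tz": 0, "rx": 0, "ry": 0, "rz": 0, "fingers": 0}, {"tx": 3.9, "ty": -4.1, "tz": 0, "rx": 0, "ry": 0, "rz": 0, "fingers": 0}, {"tx": 3.9, "ty": -4.1, "tz": 0, "rx": 0, "ry": 0, "rz": 0, "fingers": 0}, {"tx": 3.9, "ty": -4.1, "tz": 0, "rx": 0, "ry": 0, "rz": 0, "fingers": 0}, {"tx": 3.8, "ty": -4.1, "tz": 0, "rx": 0, "ry": 0, "rz": 0, "fingers": 0}, {"tx": 3.8, "ty": -4.1, "tz": 4.5, "rx": 0, "ry": 0, "rz": 0, "fingers": 0}, {"tx": 3.8, "ty": -4.2, "tz": 4.5, "rx": 0, "ry": 0, "rz": 0, "fingers": 0}, {"tx": 0, "ty": 0, "tz": 0, "rx": 0, "ry": 0, "rz": 0, "fingers": 0}])

```text
t: 11.92
position: [0.6185, 0.1762, 0.2651]
tcp_rot: [[0.94, 0.341, -0.007], [0.341, -0.94, -0.0], [-0.007, -0.002, -1.0]]
wrist_force: [-0.3, -0.6, -2.5]
width: 0.011
```

Run:
```python
from h import *
c=snap('wrist','w5.png');np.save('w5T.npy',c['cam_to_world']);np.save('wK.npy',c['intrinsics'])
plan([([.625,.188,.134],-70.3,0,4)])
for b in (-.096,0,.096):
  a=np.radians(-4.3);print(b,proj(c,[.6179-b*np.sin(a),.0919+b*np.cos(a),.066]).round())
```

```text
t 12.0 pos [0.6191 0.1744 0.2673] z [-0.004 -0.001 -1.   ] q [ 0.17  0.4   1.36 -0.    1.39  1.39] w 0.0107 F [ 1.  -0.6 -2.4]
[{"tx":0.27,"ty":-0.27,"tz":3.33,"rx":0.0,"ry":0.1,"rz":0.0,"fingers":0},{"tx":0.26,"ty":-0.27,"tz":3.33,"rx":0.0,"ry":0.0,"rz":0.1,"fingers":0},{"tx":0.26,"ty":-0.27,"tz":3.33,"rx":0.0,"ry":0.1,"rz":0.0,"fingers":0},{"tx":0.26,"ty":-0.26,"tz":3.33,"rx":0.0,"ry":0.0,"rz":0.1,"fingers":0}]
-0.096 [473. 229.]
0 [397. 195.]
0.096 [315. 159.]
```

View pics/w5.png

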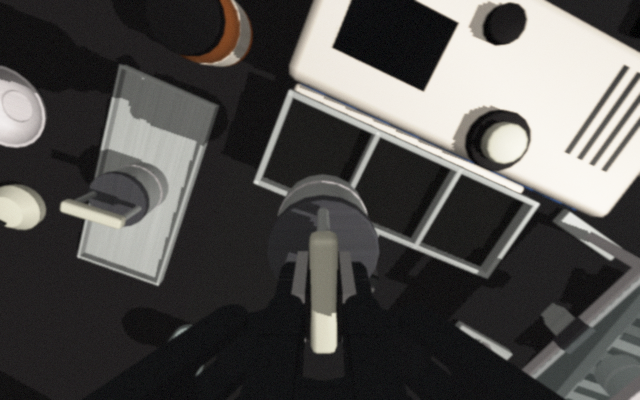

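```bash
cat >> h.py <<'E'
def cam5(f): return dict(cam_to_world=np.load(f),intrinsics=np.load('wK.npy'))
E
python3 - <<'E'
from h import *
c=cam5('w5T.npy')
P=[onz(c,*x,.066) for x in [(291,91),(540,204),(488,276),(255,183)]]
m=np.mean(P,0);print(m,yaw2(P[1],P[0])-90,yaw2(P[2],P[3])-90,[np.linalg.norm(P[i]-P[i-1]).round(3) for i in range(4)])
print('btn',onz(c,502,144,.15))
a=np.radians(-4.3)
for b in (-.096,0,.096): print(m[:2]+b*np.array([-np.sin(a),np.cos(a)]))
E
```

```text
[0.62109473 0.09079734 0.066     ] -3.7017116164442285 -3.205044963138235 [np.float64(0.102), np.float64(0.292), np.float64(0.1), np.float64(0.29)]
btn [0.70380138 0.06070433 0.15      ]
[ 0.61389677 -0.00493243]
[0.62109473 0.09079734]
[0.62829268 0.18652711]
```

carry_out(steps=[{"tx": 1.1, "ty": -1.0, "tz": 2, "rx": 0, "ry": 0.2, "rz": 0, "fingers": 0}, {"tx": 0, "ty": 0, "tz": 4, "rx": 0, "ry": 0, "rz": 0, "fingers": 0}, {"tx": 0, "ty": 0, "tz": 4, "rx": 0, "ry": 0, "rz": 0, "fingers": 0}, {"tx": 0, "ty": 0, "tz": 2, "rx": 0, "ry": 0, "rz": 0, "fingers": 0}, {"tx": 0, "ty": 0, "tz": 1, "rx": 0, "ry": 0, "rz": 0, "fingers": 0}, {"tx": 0, "ty": 0, "tz": 0, "rx": 0, "ry": 0, "rz": 0, "fingers": 0}])

```text
t: 12.72
position: [0.628, 0.1861, 0.1393]
tcp_rot: [[0.942, 0.336, 0.003], [0.336, -0.942, 0.001], [0.004, 0.0, -1.0]]
wrist_force: [0.5, 0.2, -2.9]
width: 0.0108
```

carry_out(steps=[{"tx": 0, "ty": 0, "tz": 0.4, "rx": 0, "ry": 0, "rz": 0, "fingers": 0}, {"tx": 0, "ty": 0, "tz": 0.1, "rx": 0, "ry": 0, "rz": 0, "fingers": 0}, {"tx": 0, "ty": 0, "tz": 0, "rx": 0, "ry": 0, "rz": 0, "fingers": 0}])

```text
t: 13.1
position: [0.6281, 0.1866, 0.1347]
tcp_rot: [[0.941, 0.337, 0.004], [0.337, -0.941, 0.001], [0.004, 0.0, -1.0]]
wrist_force: [0.5, 0.1, -3.4]
width: 0.0108
```

carry_out(steps=[{"tx": 0, "ty": 0, "tz": 0.3, "rx": 0, "ry": 0, "rz": 0, "fingers": 0}, {"tx": 0, "ty": 0, "tz": 0, "rx": 0, "ry": 0, "rz": 0, "fingers": 0}, {"tx": 0, "ty": 0, "tz": 0, "rx": 0, "ry": 0, "rz": 0, "fingers": 4}, {"tx": 0, "ty": 0, "tz": 0, "rx": 0, "ry": 0, "rz": 0, "fingers": 4}, {"tx": 0, "ty": 0, "tz": 0, "rx": 0, "ry": 0, "rz": 0, "fingers": 4}, {"tx": 0, "ty": 0, "tz": -3, "rx": 0, "ry": 0, "rz": 0, "fingers": 4}, {"tx": 0, "ty": 0, "tz": -5, "rx": 0, "ry": 0, "rz": 0, "fingers": 4}, {"tx": 0, "ty": 0, "tz": -5, "rx": 0, "ry": 0, "rz": 0, "fingers": 4}])

```text
t: 14.1
position: [0.6271, 0.1863, 0.262]
tcp_rot: [[0.941, 0.337, 0.002], [0.337, -0.941, 0.001], [0.002, -0.0, -1.0]]
wrist_force: [1.0, -0.1, 0.3]
width: 0.0397
```

Run:
```python
from h import *
c=snap('wrist');bars(c,.156,(200,100,440,400),amin=100)
plan([([.56,.02,.31],-80,4.5,6),([.47,-.30,.31],-100,4.5,6)])
```

```text
bar px [324. 200.] world [0.6257 0.185  0.156 ] len 0.053 yaw 19.8
bar px [370.7 132.5] world [0.6875 0.169  0.156 ] len 0.113 yaw 86.3
bar px [382.5 126. ] world [0.6949 0.1643 0.156 ] len 0.083 yaw 109.7
t 14.2 pos [0.6307 0.1871 0.2702] z [ 0.014  0.003 -1.   ] q [0.18 0.41 1.34 0.   1.38 1.41] w 0.04 F [ 2.1 -0.1  5.6]
[{"tx":-3.06,"ty":3.34,"tz":-1.03,"rx":0.0,"ry":-0.2,"rz":2.4,"fingers":4.5},{"tx":-2.92,"ty":3.46,"tz":-1.02,"rx":0.0,"ry":-0.2,"rz":2.4,"fingers":4.5},{"tx":-2.78,"ty":3.58,"tz":-1.01,"rx":0.0,"ry":-0.2,"rz":2.5,"fingers":4.5},{"tx":-2.62,"ty":3.7,"tz":-1.0,"rx":0.0,"ry":-0.2,"rz":2.4,"fingers":4.5},{"tx":-2.4,"ty":4.99,"tz":0.0,"rx":0.0,"ry":0.0,"rz":3.3,"fingers":4.5},{"tx":-2.11,"ty":5.12,"tz":0.0,"rx":0.0,"ry":0.0,"rz":3.3,"fingers":4.5},{"tx":-1.82,"ty":5.24,"tz":0.0,"rx":0.0,"ry":0.0,"rz":3.4,"fingers":4.5},{"tx":-1.5,"ty":5.33,"tz":0.0,"rx":0.0,"ry":0.0,"rz":3.3,"fingers":4.5}]
[{"tx":-1.19,"ty":5.41,"tz":0.01,"rx":0.0,"ry":0.0,"rz":3.4,"fingers":4.5},{"tx":-0.87,"ty":5.48,"tz":0.0,"rx":0.0,"ry":0.0,"rz":3.3,"fingers":4.5}]
```

carry_out(steps=[{"tx": -3.0, "ty": 3.3, "tz": -1, "rx": 0, "ry": 0, "rz": 2.4, "fingers": 4.5}, {"tx": -2.9, "ty": 3.5, "tz": -1, "rx": 0, "ry": 0, "rz": 2.4, "fingers": 4.5}, {"tx": -2.8, "ty": 3.6, "tz": -1, "rx": 0, "ry": 0, "rz": 2.4, "fingers": 4.5}, {"tx": -2.6, "ty": 3.7, "tz": -1, "rx": 0, "ry": 0, "rz": 2.4, "fingers": 4.5}, {"tx": -2.4, "ty": 5.0, "tz": 0, "rx": 0, "ry": 0, "rz": 3.3, "fingers": 4.5}, {"tx": -2.1, "ty": 5.1, "tz": 0, "rx": 0, "ry": 0, "rz": 3.3, "fingers": 4.5}, {"tx": -1.8, "ty": 5.2, "tz": 0, "rx": 0, "ry": 0, "rz": 3.3, "fingers": 4.5}, {"tx": -1.5, "ty": 5.3, "tz": 0, "rx": 0, "ry": 0, "rz": 3.3, "fingers": 4.5}])

```text
t: 15.15
position: [0.4978, -0.1948, 0.3002]
tcp_rot: [[0.998, -0.056, 0.004], [-0.056, -0.998, 0.001], [0.004, -0.001, -1.0]]
wrist_force: [0.7, 0.4, -0.2]
width: 0.0445
```

carry_out(steps=[{"tx": -1.2, "ty": 5.4, "tz": 0, "rx": 0, "ry": 0, "rz": 3.3, "fingers": 4.5}, {"tx": -0.9, "ty": 5.5, "tz": 0, "rx": 0, "ry": 0, "rz": 3.3, "fingers": 4.5}, {"tx": 0, "ty": 0, "tz": 0, "rx": 0, "ry": 0, "rz": 0, "fingers": 5}, {"tx": 0, "ty": 0, "tz": 0, "rx": 0, "ry": 0, "rz": 0, "fingers": 5}])

```text
t: 15.65
position: [0.4683, -0.2997, 0.2998]
tcp_rot: [[0.986, -0.169, 0.003], [-0.169, -0.986, 0.002], [0.003, -0.003, -1.0]]
wrist_force: [-0.4, 0.3, 0.6]
width: 0.0502
```

Run:
```python
from h import *
c=snap('wrist','w6.png');bars(c,.141,(240,20,460,330),amin=80,thr=210)
plan([([.4761,-.3202,.19],-104.8,5.0,6),([.4761,-.3202,.117],-104.8,5.0,4),(None,0,5,1),(None,0,0,4)])
```

```text
bar px [314.3 327.4] world [ 0.3054 -0.2614  0.141 ] len 0.028 yaw 51.3
bar px [245. 199.] world [ 0.4632 -0.2225  0.141 ] len 0.014 yaw 165.9
bar px [371.2 175.1] world [ 0.4664 -0.3442  0.141 ] len 0.02 yaw 86.9
bar px [376.5 154. ] world [ 0.4853 -0.3514  0.141 ] len 0.01 yaw 80.3
bar px [367.4 133.8] world [ 0.5048 -0.3455  0.141 ] len 0.021 yaw 86.6
bar px [336.7 117.6] world [ 0.5234 -0.3206  0.141 ] len 0.075 yaw 81.9
bar px [368.7  88.2] world [ 0.543  -0.3515  0.141 ] len 0.013 yaw 88.1
bar px [364.7  36.3] world [ 0.5835 -0.3534  0.141 ] len 0.03 yaw 47.4
bar px [348.1 137.4] world [ 0.4943 -0.3279  0.141 ] len 0.197 yaw 179.8
bar px [243.  29.] world [ 0.6055 -0.2565  0.141 ] len 0.013 yaw 165.8
t 15.7 pos [ 0.4685 -0.2991  0.2999] z [ 0.003  0.002 -1.   ] q [-0.69  0.24  1.51  0.    1.39  1.04] w 0.0497 F [0.2 0.1 0.6]
[{"tx":0.54,"ty":0.99,"tz":5.49,"rx":-0.1,"ry":-0.1,"rz":2.6,"fingers":5.0},{"tx":0.59,"ty":0.95,"tz":5.5,"rx":-0.1,"ry":0.0,"rz":2.5,"fingers":5.0},{"tx":-0.01,"ty":0.0,"tz":3.65,"rx":0.0,"ry":0.0,"rz":0.0,"fingers":5.0},{"tx":0.0,"ty":0.0,"tz":3.65,"rx":0.0,"ry":0.0,"rz":0.0,"fingers":5.0},{"tx":0,"ty":0,"tz":0,"rx":0,"ry":0,"rz":0,"fingers":5},{"tx":0,"ty":0,"tz":0,"rx":0,"ry":0,"rz":0,"fingers":0},{"tx":0,"ty":0,"tz":0,"rx":0,"ry":0,"rz":0,"fingers":0},{"tx":0,"ty":0,"tz":0,"rx":0,"ry":0,"rz":0,"fingers":0}]
[{"tx":0,"ty":0,"tz":0,"rx":0,"ry":0,"rz":0,"fingers":0}]
```

View pics/w6.png

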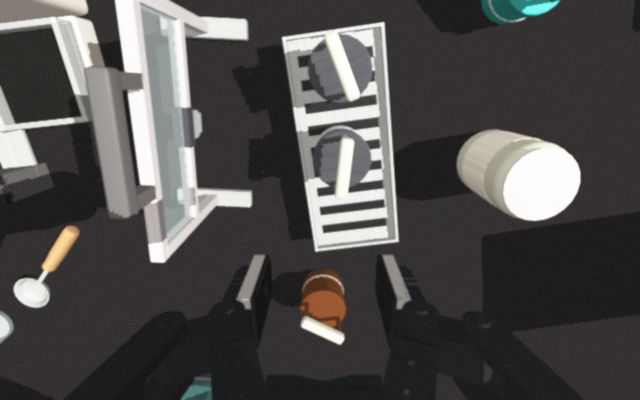

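```bash
sed -i 's/m=((im.min(2)>thr)).astype/m=((im.min(2)>thr)\&(im[:,:,0].astype(int)-im[:,:,2]>10)).astype/' h.py
python3 - <<'E'
from h import *
c=snap('wrist');bars(c,.141,(240,20,460,330),amin=50,thr=170)
for a,b in [((349,140),(340,195)),((332,36),(355,98))]:
    A,B=onz(c,*a,.141),onz(c,*b,.141);print((A+B)/2,np.linalg.norm(A-B),yaw2(A,B)%180)
E
```

```text
bar px [316.3 327.4] world [ 0.3051 -0.2632  0.141 ] len 0.034 yaw 50.8
bar px [345.1 168.1] world [ 0.4765 -0.3203  0.141 ] len 0.057 yaw 164.6
bar px [343.5  65.5] world [ 0.564  -0.3324  0.141 ] len 0.057 yaw 14.0
[ 0.4772922  -0.31991983  0.141     ] 0.05258768095317655 162.42833295982194
[ 0.56293683 -0.33219729  0.141     ] 0.05260965252755031 13.062715316165026
```

carry_out(steps=[{"tx": 0.5, "ty": 1.0, "tz": 5.5, "rx": 0, "ry": 0, "rz": 2.6, "fingers": 5}, {"tx": 0.6, "ty": 1.0, "tz": 5.5, "rx": 0, "ry": 0, "rz": 2.6, "fingers": 5}, {"tx": 0, "ty": 0, "tz": 3.7, "rx": 0, "ry": 0, "rz": 0, "fingers": 5}, {"tx": 0, "ty": 0, "tz": 3.6, "rx": 0, "ry": 0, "rz": 0, "fingers": 5}, {"tx": 0, "ty": 0, "tz": 0, "rx": 0, "ry": 0, "rz": 0, "fingers": 5}, {"tx": 0, "ty": 0, "tz": 0, "rx": 0, "ry": 0, "rz": 0, "fingers": 0}, {"tx": 0, "ty": 0, "tz": 0, "rx": 0, "ry": 0, "rz": 0, "fingers": 0}, {"tx": 0, "ty": 0, "tz": 0, "rx": 0, "ry": 0, "rz": 0, "fingers": 0}])

```text
t: 16.75
position: [0.4774, -0.322, 0.1191]
tcp_rot: [[0.966, -0.257, 0.006], [-0.257, -0.966, -0.0], [0.006, -0.001, -1.0]]
wrist_force: [1.2, 2.2, 6.9]
width: 0.0106
```

carry_out(steps=[{"tx": 0, "ty": 0, "tz": 0, "rx": 0, "ry": 0, "rz": 0, "fingers": 0}, {"tx": 0, "ty": 0, "tz": 0, "rx": 0, "ry": 0, "rz": 0, "fingers": 0}])

```text
t: 17.0
position: [0.4774, -0.322, 0.1191]
tcp_rot: [[0.966, -0.257, 0.006], [-0.257, -0.966, -0.0], [0.006, -0.001, -1.0]]
wrist_force: [1.1, 2.5, 7.1]
width: 0.0113
```

Run:
```python
from h import *
plan([([.4765,-.3203,.35],-105,0,5),([.62,.0915,.35],-105,0,6),([.62,.0915,.145],-105,0,5)])
```

```text
t 17.0 pos [ 0.4774 -0.322   0.1191] z [ 0.006 -0.    -1.   ] q [-0.72  0.44  1.69  0.    1.    1.11] w 0.0113 F [1.1 2.5 7.1]
[{"tx":0.0,"ty":-0.04,"tz":-4.62,"rx":0.0,"ry":-0.1,"rz":0.0,"fingers":0},{"tx":0.0,"ty":-0.03,"tz":-4.62,"rx":0.0,"ry":-0.1,"rz":0.0,"fingers":0},{"tx":-0.01,"ty":-0.04,"tz":-4.62,"rx":0.0,"ry":-0.1,"rz":0.0,"fingers":0},{"tx":-0.02,"ty":-0.03,"tz":-4.61,"rx":0.0,"ry":0.0,"rz":0.0,"fingers":0},{"tx":-0.03,"ty":-0.04,"tz":-4.62,"rx":-0.1,"ry":-0.1,"rz":0.1,"fingers":0},{"tx":0.4,"ty":-5.44,"tz":0.0,"rx":0.0,"ry":0.0,"rz":0.0,"fingers":0},{"tx":0.4,"ty":-5.44,"tz":0.0,"rx":0.0,"ry":0.0,"rz":0.0,"fingers":0},{"tx":0.4,"ty":-5.43,"tz":0.0,"rx":0.0,"ry":0.0,"rz":0.0,"fingers":0}]
[{"tx":0.4,"ty":-5.44,"tz":0.0,"rx":0.0,"ry":0.0,"rz":0.0,"fingers":0},{"tx":0.4,"ty":-5.43,"tz":0.0,"rx":0.0,"ry":0.0,"rz":0.0,"fingers":0},{"tx":0.4,"ty":-5.44,"tz":-0.01,"rx":0.0,"ry":0.0,"rz":0.0,"fingers":0},{"tx":0.4,"ty":-5.43,"tz":0.0,"rx":0.0,"ry":0.0,"rz":0.0,"fingers":0},{"tx":0.4,"ty":-5.44,"tz":-0.01,"rx":0.0,"ry":0.0,"rz":0.0,"fingers":0},{"tx":0.0,"ty":0.0,"tz":4.1,"rx":0.0,"ry":0.0,"rz":0.0,"fingers":0},{"tx":0.0,"ty":0.0,"tz":4.1,"rx":0.0,"ry":0.0,"rz":0.0,"fingers":0},{"tx":0.0,"ty":0.0,"tz":4.1,"rx":0.0,"ry":0.0,"rz":0.0,"fingers":0}]
[{"tx":0.01,"ty":0.0,"tz":4.1,"rx":0.0,"ry":0.0,"rz":0.0,"fingers":0},{"tx":0.0,"ty":-0.01,"tz":4.1,"rx":0.0,"ry":0.0,"rz":0.0,"fingers":0}]
```

carry_out(steps=[{"tx": 0, "ty": 0, "tz": -4.6, "rx": 0, "ry": 0, "rz": 0, "fingers": 0}, {"tx": 0, "ty": 0, "tz": -4.6, "rx": 0, "ry": 0, "rz": 0, "fingers": 0}, {"tx": 0, "ty": 0, "tz": -4.6, "rx": 0, "ry": 0, "rz": 0, "fingers": 0}, {"tx": 0, "ty": 0, "tz": -4.6, "rx": 0, "ry": 0, "rz": 0, "fingers": 0}, {"tx": 0, "ty": -0.2, "tz": -4.6, "rx": 0, "ry": 0, "rz": 0, "fingers": 0}, {"tx": 0.4, "ty": -5.4, "tz": 0, "rx": 0, "ry": 0, "rz": 0, "fingers": 0}, {"tx": 0.4, "ty": -5.4, "tz": 0, "rx": 0, "ry": 0, "rz": 0, "fingers": 0}, {"tx": 0.4, "ty": -5.4, "tz": 0, "rx": 0, "ry": 0, "rz": 0, "fingers": 0}])

```text
t: 18.0
position: [0.5289, -0.1652, 0.348]
tcp_rot: [[0.966, -0.258, 0.004], [-0.258, -0.966, 0.001], [0.003, -0.002, -1.0]]
wrist_force: [0.3, -0.2, -3.1]
width: 0.011
```

carry_out(steps=[{"tx": 0.4, "ty": -5.4, "tz": 0, "rx": 0, "ry": 0, "rz": 0, "fingers": 0}, {"tx": 0.4, "ty": -5.4, "tz": 0, "rx": 0, "ry": 0, "rz": 0, "fingers": 0}, {"tx": 0.4, "ty": -5.4, "tz": 0, "rx": 0, "ry": 0, "rz": 0, "fingers": 0}, {"tx": 0.4, "ty": -5.5, "tz": 0, "rx": 0, "ry": 0, "rz": 0, "fingers": 0}, {"tx": 0.4, "ty": -5.5, "tz": 0, "rx": 0, "ry": 0, "rz": 0, "fingers": 0}, {"tx": 0, "ty": 0, "tz": 4.5, "rx": 0, "ry": 0, "rz": 0, "fingers": 0}, {"tx": 0, "ty": 0, "tz": 4.5, "rx": 0, "ry": 0, "rz": 0, "fingers": 0}, {"tx": 0, "ty": 0, "tz": 0, "rx": 0, "ry": 0, "rz": 0, "fingers": 0}])

```text
t: 19.0
position: [0.6151, 0.0912, 0.2544]
tcp_rot: [[0.966, -0.257, -0.006], [-0.257, -0.966, 0.001], [-0.006, 0.001, -1.0]]
wrist_force: [-0.7, -0.7, -2.7]
width: 0.0107
```

Run:
```python
from h import *
plan([([.62,.0915,.137],-105,0,4)])
```

```text
t 19.0 pos [0.6151 0.0912 0.2544] z [-0.006  0.001 -1.   ] q [0.04 0.37 1.43 0.   1.35 1.87] w 0.0107 F [-0.7 -0.7 -2.7]
[{"tx":0.18,"ty":-0.05,"tz":3.91,"rx":0.0,"ry":0.1,"rz":0.0,"fingers":0},{"tx":0.17,"ty":-0.06,"tz":3.91,"rx":0.0,"ry":0.1,"rz":0.1,"fingers":0},{"tx":0.17,"ty":-0.05,"tz":3.91,"rx":0.1,"ry":0.1,"rz":0.0,"fingers":0}]
```

carry_out(steps=[{"tx": 0.3, "ty": 0, "tz": 3, "rx": 0, "ry": 0, "rz": 0, "fingers": 0}, {"tx": 0, "ty": 0, "tz": 4, "rx": 0, "ry": 0, "rz": 0, "fingers": 0}, {"tx": 0, "ty": 0, "tz": 3, "rx": 0, "ry": 0, "rz": 0, "fingers": 0}, {"tx": 0, "ty": 0, "tz": 1.5, "rx": 0, "ry": 0, "rz": 0, "fingers": 0}, {"tx": 0, "ty": 0, "tz": 0.5, "rx": 0, "ry": 0, "rz": 0, "fingers": 0}, {"tx": 0, "ty": 0, "tz": 0, "rx": 0, "ry": 0, "rz": 0, "fingers": 0}])

```text
t: 19.75
position: [0.6229, 0.0906, 0.1394]
tcp_rot: [[0.966, -0.257, 0.005], [-0.257, -0.966, 0.001], [0.005, -0.002, -1.0]]
wrist_force: [0.3, 0.7, -1.8]
width: 0.0109
```

carry_out(steps=[{"tx": 0, "ty": 0, "tz": 0.5, "rx": 0, "ry": 0, "rz": 0, "fingers": 0}, {"tx": 0, "ty": 0, "tz": 0.2, "rx": 0, "ry": 0, "rz": 0, "fingers": 0}, {"tx": 0, "ty": 0, "tz": 0, "rx": 0, "ry": 0, "rz": 0, "fingers": 0}])

```text
t: 20.12
position: [0.6238, 0.0913, 0.134]
tcp_rot: [[0.966, -0.257, 0.008], [-0.257, -0.966, 0.002], [0.007, -0.004, -1.0]]
wrist_force: [-1.9, 2.3, 9.8]
width: 0.0111
```

carry_out(steps=[{"tx": 0, "ty": 0, "tz": 0, "rx": 0, "ry": 0, "rz": 0, "fingers": 4}, {"tx": 0, "ty": 0, "tz": 0, "rx": 0, "ry": 0, "rz": 0, "fingers": 4}, {"tx": 0, "ty": 0, "tz": 0, "rx": 0, "ry": 0, "rz": 0, "fingers": 4}, {"tx": 0, "ty": 0, "tz": -3, "rx": 0, "ry": 0, "rz": 0, "fingers": 4}, {"tx": 0, "ty": 0, "tz": -5, "rx": 0, "ry": 0, "rz": 0, "fingers": 4}, {"tx": 0, "ty": 0, "tz": -5, "rx": 0, "ry": 0, "rz": 0, "fingers": 4}, {"tx": 0, "ty": 0, "tz": -2, "rx": 0, "ry": 0, "rz": 0, "fingers": 4}])

```text
t: 21.0
position: [0.623, 0.0905, 0.2847]
tcp_rot: [[0.966, -0.257, 0.008], [-0.257, -0.966, 0.001], [0.008, -0.003, -1.0]]
wrist_force: [-0.2, 0.3, -0.1]
width: 0.0402
```

Run:
```python
from h import *
c=snap('wrist');bars(c,.156,(0,60,480,400),amin=100,thr=170)
plan([([.53,-.30,.31],-90,4.5,6)])
```

```text
bar px [103.7 343. ] world [0.525  0.3469 0.156 ] len 0.085 yaw 101.8
bar px [207.6 201.2] world [0.6398 0.1898 0.156 ] len 0.026 yaw 19.3
bar px [323.5 192.5] world [0.6211 0.0914 0.156 ] len 0.056 yaw 165.1
bar px [317.6 118.6] world [0.6828 0.0823 0.156 ] len 0.197 yaw 86.3
bar px [327.  85.] world [0.7049 0.0664 0.156 ] len 0.028 yaw 165.3
bar px [411.5  82.5] world [0.6902 0.0032 0.156 ] len 0.104 yaw 75.1
bar px [209.5 103. ] world [0.7159 0.1588 0.156 ] len 0.155 yaw 75.1
t 21.1 pos [0.6236 0.0906 0.2863] z [ 0.011  0.001 -1.   ] q [0.03 0.36 1.38 0.   1.4  1.86] w 0.04 F [ 0.6 -0.3  2.2]
[{"tx":0.14,"ty":5.73,"tz":-0.36,"rx":0.0,"ry":-0.1,"rz":-2.1,"fingers":4.5},{"tx":-0.07,"ty":5.74,"tz":-0.36,"rx":0.0,"ry":-0.1,"rz":-2.1,"fingers":4.5},{"tx":-0.27,"ty":5.73,"tz":-0.36,"rx":0.0,"ry":-0.1,"rz":-2.1,"fingers":4.5},{"tx":-0.49,"ty":5.72,"tz":-0.36,"rx":0.0,"ry":-0.1,"rz":-2.1,"fingers":4.5},{"tx":-0.69,"ty":5.69,"tz":-0.36,"rx":-0.1,"ry":-0.1,"rz":-2.2,"fingers":4.5},{"tx":-0.92,"ty":5.66,"tz":-0.35,"rx":0.0,"ry":-0.1,"rz":-2.1,"fingers":4.5},{"tx":-1.12,"ty":5.63,"tz":-0.34,"rx":-0.1,"ry":0.0,"rz":-2.2,"fingers":4.5}]
```

carry_out(steps=[{"tx": 0.1, "ty": 5.7, "tz": -0.4, "rx": 0, "ry": -0.3, "rz": -2.1, "fingers": 4.5}, {"tx": -0.1, "ty": 5.7, "tz": -0.4, "rx": 0, "ry": -0.3, "rz": -2.1, "fingers": 4.5}, {"tx": -0.3, "ty": 5.7, "tz": -0.4, "rx": 0, "ry": 0, "rz": -2.1, "fingers": 4.5}, {"tx": -0.5, "ty": 5.7, "tz": -0.4, "rx": 0, "ry": 0, "rz": -2.1, "fingers": 4.5}, {"tx": -0.7, "ty": 5.7, "tz": -0.4, "rx": 0, "ry": 0, "rz": -2.1, "fingers": 4.5}, {"tx": -0.9, "ty": 5.7, "tz": -0.4, "rx": 0, "ry": 0, "rz": -2.1, "fingers": 5}, {"tx": -1.1, "ty": 5.6, "tz": -0.4, "rx": 0, "ry": 0, "rz": -2.2, "fingers": 5}, {"tx": 0, "ty": 0, "tz": 0, "rx": 0, "ry": 0, "rz": 0, "fingers": 5}])

```text
t: 22.05
position: [0.526, -0.3029, 0.3074]
tcp_rot: [[1.0, -0.006, -0.008], [-0.006, -1.0, 0.003], [-0.008, -0.002, -1.0]]
wrist_force: [0.1, 0.6, 0.0]
width: 0.05
```

Run:
```python
from h import *
c=snap('wrist');b=bars(c,.141,(240,20,440,330),amin=50,thr=170)
b=[x for x in b if .05<x[2]<.062 and abs(x[1][0]-.56)<.06]
print(len(b));p=b[0][1];j=b[0][3]-90
plan([([p[0],p[1],.19],j,5.0,6),([p[0],p[1],.117],j,5.0,4),(None,0,5,1),(None,0,0,4)])
```

```text
bar px [354.3 135. ] world [ 0.5649 -0.3314  0.141 ] len 0.056 yaw 12.3
1
t 22.1 pos [ 0.5264 -0.3005  0.3072] z [-0.008  0.004 -1.   ] q [-0.63  0.32  1.38 -0.    1.45  0.94] w 0.0501 F [-0.1  1.2  0.1]
[{"tx":1.32,"ty":1.04,"tz":3.89,"rx":-0.1,"ry":0.1,"rz":-4.2,"fingers":5.0},{"tx":1.24,"ty":1.13,"tz":3.9,"rx":-0.1,"ry":0.2,"rz":-4.2,"fingers":5.0},{"tx":1.14,"ty":1.21,"tz":3.9,"rx":-0.1,"ry":0.1,"rz":-4.2,"fingers":5.0},{"tx":0.0,"ty":0.0,"tz":3.65,"rx":0.0,"ry":0.0,"rz":0.0,"fingers":5.0},{"tx":0.0,"ty":0.0,"tz":3.65,"rx":0.0,"ry":0.0,"rz":0.0,"fingers":5.0},{"tx":0,"ty":0,"tz":0,"rx":0,"ry":0,"rz":0,"fingers":5},{"tx":0,"ty":0,"tz":0,"rx":0,"ry":0,"rz":0,"fingers":0},{"tx":0,"ty":0,"tz":0,"rx":0,"ry":0,"rz":0,"fingers":0}]
[{"tx":0,"ty":0,"tz":0,"rx":0,"ry":0,"rz":0,"fingers":0},{"tx":0,"ty":0,"tz":0,"rx":0,"ry":0,"rz":0,"fingers":0}]
```

carry_out(steps=[{"tx": 1.3, "ty": 1.0, "tz": 3.9, "rx": -0.1, "ry": 0.2, "rz": -4.2, "fingers": 5}, {"tx": 1.2, "ty": 1.1, "tz": 3.9, "rx": -0.1, "ry": 0.2, "rz": -4.2, "fingers": 5}, {"tx": 1.1, "ty": 1.2, "tz": 3.9, "rx": 0, "ry": 0, "rz": -4.2, "fingers": 5}, {"tx": 0, "ty": 0, "tz": 3.6, "rx": 0, "ry": 0, "rz": 0, "fingers": 5}, {"tx": 0, "ty": 0, "tz": 3.6, "rx": 0, "ry": 0, "rz": 0, "fingers": 5}, {"tx": 0, "ty": 0, "tz": 0, "rx": 0, "ry": 0, "rz": 0, "fingers": 5}, {"tx": 0, "ty": 0, "tz": 0, "rx": 0, "ry": 0, "rz": 0, "fingers": 0}, {"tx": 0, "ty": 0, "tz": 0, "rx": 0, "ry": 0, "rz": 0, "fingers": 0}])

```text
t: 23.1
position: [0.5665, -0.3295, 0.1212]
tcp_rot: [[0.976, 0.217, 0.003], [0.217, -0.976, -0.001], [0.003, 0.002, -1.0]]
wrist_force: [0.5, -0.2, -0.8]
width: 0.0142
```

carry_out(steps=[{"tx": 0, "ty": 0, "tz": 0, "rx": 0, "ry": 0, "rz": 0, "fingers": 0}, {"tx": 0, "ty": 0, "tz": 0, "rx": 0, "ry": 0, "rz": 0, "fingers": 0}, {"tx": 0, "ty": 0, "tz": 0, "rx": 0, "ry": 0, "rz": 0, "fingers": 0}])

```text
t: 23.48
position: [0.5666, -0.3303, 0.1212]
tcp_rot: [[0.976, 0.216, 0.004], [0.216, -0.976, -0.002], [0.003, 0.003, -1.0]]
wrist_force: [1.1, -2.3, 7.0]
width: 0.0106
```

Run:
```python
from h import *
plan([([.565,-.3314,.35],-78,0,5),([.613,-.0045,.35],-78,0,6),([.613,-.0045,.145],-78,0,5)])
```

```text
t 23.5 pos [ 0.5666 -0.3303  0.1212] z [ 0.004 -0.002 -1.   ] q [-0.63  0.54  1.5   0.    1.1   0.72] w 0.0106 F [ 1.1 -2.3  7. ]
[{"tx":-0.02,"ty":0.03,"tz":-4.58,"rx":0.0,"ry":0.0,"rz":0.1,"fingers":0},{"tx":-0.02,"ty":0.03,"tz":-4.58,"rx":0.0,"ry":0.0,"rz":0.1,"fingers":0},{"tx":-0.02,"ty":0.03,"tz":-4.57,"rx":0.1,"ry":-0.1,"rz":0.1,"fingers":0},{"tx":-0.03,"ty":0.02,"tz":-4.58,"rx":0.0,"ry":0.0,"rz":0.1,"fingers":0},{"tx":-0.04,"ty":0.01,"tz":-4.57,"rx":0.1,"ry":-0.1,"rz":0.1,"fingers":0},{"tx":1.91,"ty":-5.16,"tz":0.0,"rx":0.0,"ry":0.0,"rz":0.0,"fingers":0},{"tx":1.92,"ty":-5.16,"tz":0.0,"rx":0.0,"ry":0.0,"rz":0.0,"fingers":0},{"tx":1.91,"ty":-5.16,"tz":0.0,"rx":0.0,"ry":0.0,"rz":0.0,"fingers":0}]
[{"tx":1.92,"ty":-5.17,"tz":0.0,"rx":0.0,"ry":0.0,"rz":0.0,"fingers":0},{"tx":1.91,"ty":-5.16,"tz":0.0,"rx":0.0,"ry":0.0,"rz":0.0,"fingers":0},{"tx":1.92,"ty":-5.17,"tz":0.01,"rx":0.0,"ry":0.0,"rz":0.0,"fingers":0},{"tx":0.0,"ty":0.0,"tz":4.1,"rx":0.0,"ry":0.0,"rz":0.0,"fingers":0},{"tx":0.0,"ty":0.0,"tz":4.1,"rx":0.0,"ry":0.0,"rz":0.0,"fingers":0},{"tx":0.0,"ty":0.0,"tz":4.1,"rx":0.0,"ry":0.0,"rz":0.0,"fingers":0},{"tx":0.0,"ty":0.01,"tz":4.1,"rx":0.0,"ry":0.0,"rz":0.0,"fingers":0},{"tx":0.01,"ty":0.0,"tz":4.1,"rx":0.0,"ry":0.0,"rz":0.0,"fingers":0}]
```

carry_out(steps=[{"tx": 0, "ty": 0, "tz": -4.6, "rx": 0, "ry": 0, "rz": 0, "fingers": 0}, {"tx": 0, "ty": 0, "tz": -4.6, "rx": 0, "ry": 0, "rz": 0, "fingers": 0}, {"tx": 0, "ty": 0, "tz": -4.6, "rx": 0, "ry": 0, "rz": 0, "fingers": 0}, {"tx": 0, "ty": 0, "tz": -4.6, "rx": 0, "ry": 0, "rz": 0, "fingers": 0}, {"tx": 0, "ty": 0.1, "tz": -4.6, "rx": 0, "ry": 0, "rz": 0, "fingers": 0}, {"tx": 1.9, "ty": -5.2, "tz": 0, "rx": 0, "ry": 0, "rz": 0, "fingers": 0}, {"tx": 1.9, "ty": -5.2, "tz": 0, "rx": 0, "ry": 0, "rz": 0, "fingers": 0}, {"tx": 1.9, "ty": -5.2, "tz": 0, "rx": 0, "ry": 0, "rz": 0, "fingers": 0}])

```text
t: 24.48
position: [0.5865, -0.1636, 0.3488]
tcp_rot: [[0.976, 0.216, -0.001], [0.216, -0.976, 0.001], [-0.001, -0.002, -1.0]]
wrist_force: [0.8, -0.6, -3.0]
width: 0.0107
```

carry_out(steps=[{"tx": 1.9, "ty": -5.2, "tz": 0, "rx": 0, "ry": 0, "rz": 0, "fingers": 0}, {"tx": 1.9, "ty": -5.1, "tz": 0, "rx": 0, "ry": 0, "rz": 0, "fingers": 0}, {"tx": 1.9, "ty": -5.1, "tz": 0, "rx": 0, "ry": 0, "rz": 0, "fingers": 0}, {"tx": 0, "ty": 0, "tz": 4.5, "rx": 0, "ry": 0, "rz": 0, "fingers": 0}, {"tx": 0, "ty": 0, "tz": 4.5, "rx": 0, "ry": 0, "rz": 0, "fingers": 0}, {"tx": 0, "ty": 0, "tz": 0, "rx": 0, "ry": 0, "rz": 0, "fingers": 0}, {"tx": 0, "ty": 0, "tz": 0, "rx": 0, "ry": 0, "rz": 0, "fingers": 0}])

```text
t: 25.35
position: [0.6102, -0.003, 0.2607]
tcp_rot: [[0.976, 0.216, 0.001], [0.216, -0.976, 0.0], [0.002, -0.0, -1.0]]
wrist_force: [0.4, -0.1, -2.3]
width: 0.0109
```

Run:
```python
from h import *
plan([([.613,-.0045,.138],-78,0,4)])
```

```text
t 25.4 pos [ 0.6102 -0.003   0.2607] z [ 0.001  0.    -1.   ] q [-0.12  0.35  1.45  0.    1.34  1.23] w 0.0109 F [ 0.4 -0.1 -2.3]
[{"tx":0.05,"ty":0.05,"tz":3.07,"rx":0.0,"ry":0.0,"rz":0.1,"fingers":0},{"tx":0.06,"ty":0.05,"tz":3.07,"rx":0.0,"ry":0.0,"rz":0.1,"fingers":0},{"tx":0.05,"ty":0.06,"tz":3.06,"rx":0.0,"ry":0.0,"rz":0.1,"fingers":0},{"tx":0.06,"ty":0.05,"tz":3.07,"rx":0.0,"ry":-0.1,"rz":0.2,"fingers":0}]
```

carry_out(steps=[{"tx": 0.2, "ty": 0.2, "tz": 4, "rx": 0, "ry": 0, "rz": 0, "fingers": 0}, {"tx": 0, "ty": 0, "tz": 4, "rx": 0, "ry": 0, "rz": 0, "fingers": 0}, {"tx": 0, "ty": 0, "tz": 3, "rx": 0, "ry": 0, "rz": 0, "fingers": 0}, {"tx": 0, "ty": 0, "tz": 1.2, "rx": 0, "ry": 0, "rz": 0, "fingers": 0}, {"tx": 0, "ty": 0, "tz": 0, "rx": 0, "ry": 0, "rz": 0, "fingers": 0}, {"tx": 0, "ty": 0, "tz": 0.4, "rx": 0, "ry": 0, "rz": 0, "fingers": 0}, {"tx": 0, "ty": 0, "tz": 0, "rx": 0, "ry": 0, "rz": 0, "fingers": 0}])

```text
t: 26.22
position: [0.6146, -0.0048, 0.1362]
tcp_rot: [[0.976, 0.217, 0.006], [0.217, -0.976, -0.001], [0.006, 0.002, -1.0]]
wrist_force: [0.6, -1.6, 4.1]
width: 0.0106
```

carry_out(steps=[{"tx": 0, "ty": 0, "tz": 0, "rx": 0, "ry": 0, "rz": 0, "fingers": 4}, {"tx": 0, "ty": 0, "tz": 0, "rx": 0, "ry": 0, "rz": 0, "fingers": 4}, {"tx": 0, "ty": 0, "tz": 0, "rx": 0, "ry": 0, "rz": 0, "fingers": 4}, {"tx": 0, "ty": 0, "tz": -3, "rx": 0, "ry": 0, "rz": 0, "fingers": 4}, {"tx": 0, "ty": 0, "tz": -6, "rx": 0, "ry": 0, "rz": 0, "fingers": 4}, {"tx": 0, "ty": 0, "tz": -6, "rx": 0, "ry": 0, "rz": 0, "fingers": 4}, {"tx": 0, "ty": 0, "tz": 0, "rx": 0, "ry": 0, "rz": 0, "fingers": 4}])

```text
t: 27.1
position: [0.6155, -0.0045, 0.2893]
tcp_rot: [[0.976, 0.217, 0.011], [0.217, -0.976, -0.001], [0.011, 0.003, -1.0]]
wrist_force: [-0.1, -0.5, 0.0]
width: 0.0402
```

Run:
```python
from h import *
c=snap('wrist');bars(c,.156,(0,60,480,400),amin=100,thr=170)
plan([([.50,-.16,.38],-96,5,6)])
```

```text
bar px [205.4 179.7] world [0.6028 0.0955 0.156 ] len 0.016 yaw 161.8
bar px [324.5 193. ] world [ 0.6124 -0.0069  0.156 ] len 0.055 yaw 12.6
bar px [221.2 140.8] world [0.6387 0.0864 0.156 ] len 0.021 yaw 164.7
bar px [ 94.2 105. ] world [0.6452 0.1884 0.156 ] len 0.019 yaw 45.4
bar px [346.9  76.9] world [ 0.7093 -0.004   0.156 ] len 0.105 yaw 87.1
bar px [255.   70.5] world [0.6985 0.0674 0.156 ] len 0.029 yaw 102.5
bar px [193.7  62.1] world [0.6942 0.1141 0.156 ] len 0.048 yaw 89.1
bar px [252.1  94. ] world [0.6806 0.0637 0.156 ] len 0.195 yaw 86.3
t 27.1 pos [ 0.6136 -0.0044  0.2861] z [ 0.006 -0.    -1.   ] q [-0.12  0.33  1.41  0.    1.39  1.23] w 0.04 F [-0.5 -0.8 -0.7]
[{"tx":-3.6,"ty":3.19,"tz":-2.36,"rx":0.0,"ry":-0.1,"rz":4.6,"fingers":5},{"tx":-3.34,"ty":3.46,"tz":-2.36,"rx":0.0,"ry":-0.1,"rz":4.6,"fingers":5},{"tx":-3.06,"ty":3.72,"tz":-2.35,"rx":0.0,"ry":-0.1,"rz":4.7,"fingers":5},{"tx":-2.74,"ty":3.96,"tz":-2.35,"rx":0.0,"ry":0.0,"rz":4.6,"fingers":5}]
```

carry_out(steps=[{"tx": -3.6, "ty": 3.2, "tz": -2.4, "rx": 0, "ry": -0.3, "rz": 4.6, "fingers": 5}, {"tx": -3.3, "ty": 3.5, "tz": -2.4, "rx": 0, "ry": 0, "rz": 4.6, "fingers": 5}, {"tx": -3.1, "ty": 3.7, "tz": -2.4, "rx": 0, "ry": 0, "rz": 4.6, "fingers": 5}, {"tx": -2.7, "ty": 4.0, "tz": -2.4, "rx": 0, "ry": 0, "rz": 4.6, "fingers": 5}, {"tx": 0, "ty": 0, "tz": 0, "rx": 0, "ry": 0, "rz": 0, "fingers": 5}, {"tx": 0, "ty": 0, "tz": 0, "rx": 0, "ry": 0, "rz": 0, "fingers": 5}])

```text
t: 27.9
position: [0.4991, -0.16, 0.3782]
tcp_rot: [[0.995, -0.103, -0.007], [-0.103, -0.995, 0.001], [-0.007, -0.001, -1.0]]
wrist_force: [0.5, -0.8, 0.7]
width: 0.0499
```

Run:
```python
from h import *
c=snap('wrist','w7.png');np.save('w7T.npy',c['cam_to_world'])
print(proj(c,[.53,-.165,.22]),arm.read_state()['position'])
c=snap('top','top7.png')
```

```text
[325.43123871 146.19793046] [ 0.49928473 -0.15957585  0.37802857]
```

View pics/w7.png

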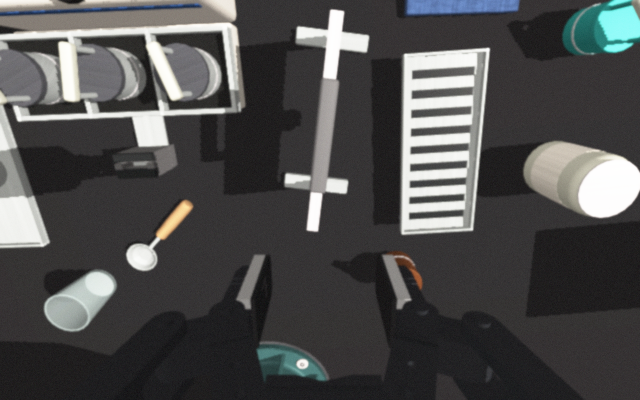

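Run:
```python
from h import *
c=cam5('w7T.npy');im=cv2.imread('pics/w7.png').astype(int)
m=((im.max(2)<175)&(im.min(2)>75)).astype(np.uint8);k=np.zeros_like(m);k[60:215,295:350]=m[60:215,295:350]
q=max(cv2.findContours(k,cv2.RETR_EXTERNAL,cv2.CHAIN_APPROX_NONE)[0],key=cv2.contourArea);r=cv2.boxPoints(cv2.minAreaRect(q));print(r.round(),cv2.contourArea(q))
i=[np.linalg.norm(r[1]-r[0]),np.linalg.norm(r[2]-r[1])];l=int(np.argmax(i))
a=(r[l]+r[l-1])/2;b=(r[l+1]+r[(l+2)%4])/2
for a,b in ((a,b),((328.5,80),(318.5,192))):
    A,B=onz(c,*a,.22),onz(c,*b,.22);print((A+B)/2,np.linalg.norm(A-B),yaw2(A,B)%180)
F=[onz(c,*x,.012) for x in [(297,35),(368,43),(285,181),(347,185)]];print(np.mean(F,0))
h=(A+B)/2;j=yaw2(A,B)%180-90
plan([([h[0],h[1],.26],j,5,5),([h[0],h[1],.192],j,5,4)])
print('slot top centre',onz(c,137,158,.075))
```

```text
[[295.  60.]
 [348.  60.]
 [348. 214.]
 [295. 214.]] 2392.5
[ 0.53333307 -0.16178062  0.22      ] 0.13779791362643073 174.01883855989442
[ 0.53654429 -0.16366921  0.22      ] 0.10014035803475277 168.99742947326504
[ 0.53715177 -0.16446291  0.012     ]
t 28.0 pos [ 0.4995 -0.1594  0.3781] z [-0.007  0.001 -1.   ] q [-0.44  0.15  1.44 -0.    1.56  1.23] w 0.0502 F [-0.  -0.4  0.6]
[{"tx":1.27,"ty":0.02,"tz":3.93,"rx":0.0,"ry":0.1,"rz":1.7,"fingers":5},{"tx":1.27,"ty":-0.02,"tz":3.93,"rx":0.0,"ry":0.2,"rz":1.7,"fingers":5},{"tx":1.25,"ty":-0.06,"tz":3.93,"rx":0.0,"ry":0.1,"rz":1.8,"fingers":5},{"tx":0.0,"ty":0.0,"tz":3.4,"rx":0.0,"ry":0.0,"rz":0.0,"fingers":5},{"tx":0.0,"ty":0.0,"tz":3.4,"rx":0.0,"ry":0.0,"rz":0.0,"fingers":5}]
slot top centre [0.51382629 0.09254915 0.075     ]
```

carry_out(steps=[{"tx": -0.5, "ty": -5.2, "tz": 0, "rx": 0, "ry": 0.4, "rz": 0, "fingers": 5}, {"tx": -0.5, "ty": -5.2, "tz": 1, "rx": 0, "ry": 0, "rz": -2, "fingers": 5}, {"tx": -0.5, "ty": -5.2, "tz": 4, "rx": 0, "ry": 0, "rz": 0, "fingers": 5}, {"tx": -0.5, "ty": -5.2, "tz": 4.4, "rx": 0, "ry": 0, "rz": 0, "fingers": 5}, {"tx": -0.5, "ty": -5.2, "tz": 4.4, "rx": 0, "ry": 0, "rz": 0, "fingers": 5}, {"tx": 0, "ty": 0, "tz": 0, "rx": 0, "ry": 0, "rz": 0, "fingers": 5}, {"tx": 0, "ty": 0, "tz": 0, "rx": 0, "ry": 0, "rz": 0, "fingers": 5}])

```text
t: 28.88
position: [0.4965, 0.0896, 0.2506]
tcp_rot: [[0.998, -0.065, 0.001], [-0.065, -0.998, -0.002], [0.001, 0.002, -1.0]]
wrist_force: [-0.3, -0.2, -0.1]
width: 0.0499
```

Run:
```python
from h import *
c=snap('wrist','w8.png');np.save('w8T.npy',c['cam_to_world'])
print(proj(c,[.503,.099,.075]),arm.read_state()['position'])
u,v=proj(c,[.503,.099,.075]).astype(int);print(u,v)
i=cv2.imread('pics/w8.png')
v0,u0=max(v-75,0),u-160
cv2.imwrite('pics/w8c.png',cv2.resize(i[v0:v0+200,u0:u0+300],None,fx=2.5,fy=2.5,interpolation=cv2.INTER_CUBIC));print(u0,v0)
```

```text
[312.99318597 170.25762768] [0.49714468 0.08896678 0.25133976]
312 170
152 95
```

View pics/w8c.png

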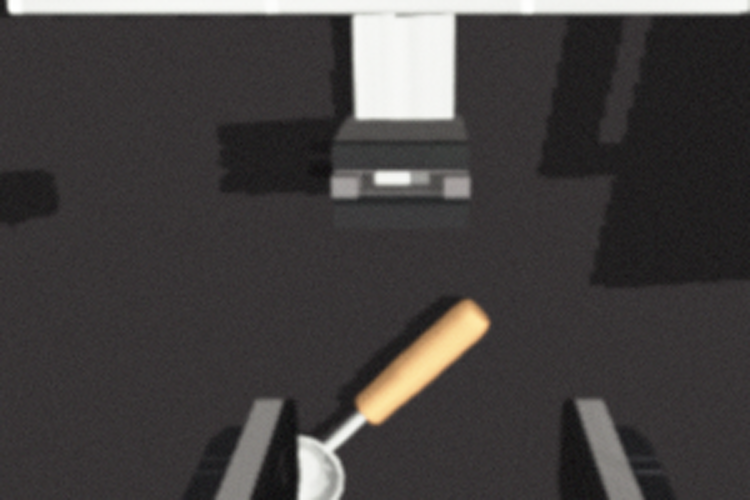

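Run:
```python
from h import *
plan([([.51,.02,.31],-98,5,6),([.5365,-.1637,.30],-101,5,6),([.5365,-.1637,.24],-101,5,6)])
```

```text
t 28.9 pos [0.4971 0.089  0.2513] z [ 0.003 -0.002 -1.   ] q [ 0.04  0.2   1.69 -0.    1.25  1.68] w 0.0498 F [-0.6 -0.3  0.5]
[{"tx":0.88,"ty":3.4,"tz":-2.93,"rx":0.0,"ry":-0.1,"rz":2.1,"fingers":5},{"tx":1.0,"ty":3.37,"tz":-2.92,"rx":0.1,"ry":-0.1,"rz":2.1,"fingers":5},{"tx":1.3,"ty":4.45,"tz":0.25,"rx":0.0,"ry":0.0,"rz":0.7,"fingers":5},{"tx":1.35,"ty":4.44,"tz":0.25,"rx":0.0,"ry":0.0,"rz":0.8,"fingers":5},{"tx":1.41,"ty":4.42,"tz":0.24,"rx":0.0,"ry":0.0,"rz":0.7,"fingers":5},{"tx":1.47,"ty":4.4,"tz":0.25,"rx":0.0,"ry":0.0,"rz":0.8,"fingers":5},{"tx":0.01,"ty":0.01,"tz":6.0,"rx":0.0,"ry":0.0,"rz":0.0,"fingers":5}]
```

carry_out(steps=[{"tx": 0.9, "ty": 3.4, "tz": -2.9, "rx": 0, "ry": 0, "rz": 2.1, "fingers": 5}, {"tx": 1.0, "ty": 3.4, "tz": -2.9, "rx": 0, "ry": 0, "rz": 2.1, "fingers": 5}, {"tx": 1.3, "ty": 4.4, "tz": 0.2, "rx": 0, "ry": 0, "rz": 0.8, "fingers": 5}, {"tx": 1.4, "ty": 4.4, "tz": 0.2, "rx": 0, "ry": 0, "rz": 0.8, "fingers": 5}, {"tx": 1.4, "ty": 4.4, "tz": 0.2, "rx": 0, "ry": 0, "rz": 0.8, "fingers": 5}, {"tx": 1.5, "ty": 4.4, "tz": 0.2, "rx": 0, "ry": 0, "rz": 0.8, "fingers": 5}, {"tx": 0, "ty": 0, "tz": 4.0, "rx": 0, "ry": 0, "rz": 0, "fingers": 5}, {"tx": 0, "ty": 0, "tz": 0, "rx": 0, "ry": 0, "rz": 0, "fingers": 5}])

```text
t: 29.92
position: [0.5344, -0.1643, 0.2598]
tcp_rot: [[0.98, -0.199, -0.002], [-0.199, -0.98, 0.001], [-0.002, -0.0, -1.0]]
wrist_force: [-0.0, 0.1, 0.4]
width: 0.0499
```

Run:
```python
from h import *
c=snap('wrist','w9.png');np.save('w9T.npy',c['cam_to_world'])
for p in ([.5365,-.1637,.22],[.5365+.051,-.1637-.010,.22],[.5365-.051,-.1637+.01,.22]): print(proj(c,p))
plan([([.5365,-.1637,.191],-101,5,6)])
i=cv2.imread('pics/w9.png')
cv2.imwrite('pics/w9c.png',cv2.resize(i[0:380,180:460],None,fx=1.6,fy=1.6,interpolation=cv2.INTER_CUBIC))
```

```text
[321.96507198 231.32312187]
[321.26991289 144.42388502]
[322.55048462 304.50336597]
t 30.0 pos [ 0.5356 -0.164   0.2615] z [ 0.    -0.001 -1.   ] q [-0.42  0.27  1.56 -0.    1.31  1.35] w 0.0499 F [ 0.2 -0.2  0.8]
[{"tx":0.04,"ty":-0.03,"tz":3.52,"rx":0.0,"ry":0.0,"rz":-0.2,"fingers":5},{"tx":0.04,"ty":-0.02,"tz":3.53,"rx":0.0,"ry":0.0,"rz":-0.2,"fingers":5}]
```

View pics/w9c.png

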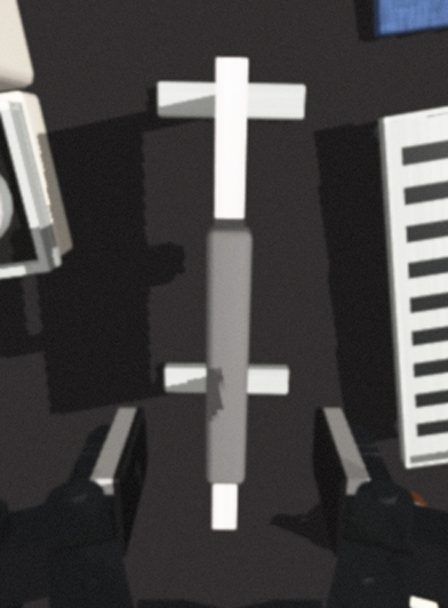

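carry_out(steps=[{"tx": 0.1, "ty": 0, "tz": 3.5, "rx": 0, "ry": 0, "rz": 1, "fingers": 5}, {"tx": 0, "ty": 0, "tz": 3.5, "rx": 0, "ry": 0, "rz": 0, "fingers": 5}, {"tx": 0, "ty": 0, "tz": 0, "rx": 0, "ry": 0, "rz": 0, "fingers": 5}, {"tx": 0, "ty": 0, "tz": 0, "rx": 0, "ry": 0, "rz": 0, "fingers": 0}, {"tx": 0, "ty": 0, "tz": 0, "rx": 0, "ry": 0, "rz": 0, "fingers": 0}, {"tx": 0, "ty": 0, "tz": 0, "rx": 0, "ry": 0, "rz": 0, "fingers": 0}, {"tx": 0, "ty": 0, "tz": 0, "rx": 0, "ry": 0, "rz": 0, "fingers": 0}], grip_force=100)

```text
t: 30.85
position: [0.5389, -0.1643, 0.1939]
tcp_rot: [[0.977, -0.213, 0.006], [-0.213, -0.977, -0.003], [0.006, 0.002, -1.0]]
wrist_force: [-0.4, -1.1, 5.9]
width: 0.0141
```

carry_out(steps=[{"tx": 0, "ty": 0, "tz": -3, "rx": 0, "ry": 0, "rz": 0, "fingers": 0}, {"tx": 0, "ty": 0, "tz": -4, "rx": 0, "ry": 0, "rz": 0, "fingers": 0}, {"tx": 0, "ty": 0, "tz": -4, "rx": 0, "ry": 0, "rz": 0, "fingers": 0}, {"tx": 0, "ty": 0, "tz": -4, "rx": 0, "ry": 0, "rz": 0, "fingers": 0}, {"tx": 0, "ty": 0, "tz": -4, "rx": 0, "ry": 0, "rz": 0, "fingers": 0}])

```text
t: 31.48
position: [0.5364, -0.1629, 0.3829]
tcp_rot: [[0.977, -0.213, 0.001], [-0.213, -0.977, -0.001], [0.002, 0.001, -1.0]]
wrist_force: [0.1, -0.6, -5.8]
width: 0.0143
```

Run:
```python
from h import *
plan([([.5035,.0995,.38],-4,0,3)],deg=7.5)
```

```text
t 31.5 pos [ 0.5364 -0.1629  0.3829] z [ 0.001 -0.001 -1.   ] q [-0.42  0.2   1.37 -0.    1.57  1.37] w 0.0143 F [ 0.1 -0.6 -5.8]
[{"tx":-0.8,"ty":-2.27,"tz":0.02,"rx":0.0,"ry":0.0,"rz":7.4,"fingers":0},{"tx":-1.09,"ty":-2.15,"tz":0.02,"rx":0.0,"ry":0.0,"rz":7.4,"fingers":0},{"tx":-1.35,"ty":-1.99,"tz":0.02,"rx":0.0,"ry":0.0,"rz":7.4,"fingers":0},{"tx":-1.6,"ty":-1.8,"tz":0.02,"rx":0.0,"ry":0.0,"rz":7.4,"fingers":0},{"tx":-1.81,"ty":-1.57,"tz":0.02,"rx":0.0,"ry":0.0,"rz":7.4,"fingers":0},{"tx":-2.0,"ty":-1.33,"tz":0.03,"rx":0.0,"ry":0.0,"rz":7.5,"fingers":0},{"tx":-2.16,"ty":-1.06,"tz":0.02,"rx":0.0,"ry":0.0,"rz":7.4,"fingers":0},{"tx":-2.28,"ty":-0.77,"tz":0.03,"rx":0.0,"ry":0.0,"rz":7.5,"fingers":0}]
[{"tx":-2.36,"ty":-0.46,"tz":0.02,"rx":0.0,"ry":0.0,"rz":7.4,"fingers":0},{"tx":-2.4,"ty":-0.16,"tz":0.03,"rx":0.0,"ry":0.0,"rz":7.5,"fingers":0},{"tx":-2.39,"ty":0.16,"tz":0.02,"rx":-0.1,"ry":-0.1,"rz":7.4,"fingers":0}]
```

Run:
```python
from h import *
plan([([.52,-.035,.38],-55,0,3),([.5035,.0995,.38],-4,0,3)],deg=7.5)
```

```text
t 31.5 pos [ 0.5364 -0.1629  0.3829] z [ 0.001 -0.001 -1.   ] q [-0.42  0.2   1.37 -0.    1.57  1.37] w 0.0143 F [ 0.1 -0.6 -5.8]
[{"tx":-0.62,"ty":-1.74,"tz":0.04,"rx":0.0,"ry":0.0,"rz":-6.8,"fingers":0},{"tx":-0.41,"ty":-1.8,"tz":0.04,"rx":0.0,"ry":0.0,"rz":-6.7,"fingers":0},{"tx":-0.2,"ty":-1.83,"tz":0.04,"rx":0.0,"ry":0.0,"rz":-6.8,"fingers":0},{"tx":0.02,"ty":-1.84,"tz":0.04,"rx":0.0,"ry":0.0,"rz":-6.7,"fingers":0},{"tx":0.24,"ty":-1.83,"tz":0.04,"rx":0.0,"ry":0.0,"rz":-6.8,"fingers":0},{"tx":0.45,"ty":-1.78,"tz":0.04,"rx":0.0,"ry":0.0,"rz":-6.7,"fingers":0},{"tx":0.66,"ty":-1.72,"tz":0.03,"rx":0.1,"ry":0.0,"rz":-6.8,"fingers":0},{"tx":0.91,"ty":-1.71,"tz":0.0,"rx":0.0,"ry":0.0,"rz":-7.3,"fingers":0}]
[{"tx":1.12,"ty":-1.58,"tz":0.0,"rx":0.0,"ry":0.0,"rz":-7.3,"fingers":0},{"tx":1.31,"ty":-1.42,"tz":0.0,"rx":0.0,"ry":0.0,"rz":-7.3,"fingers":0},{"tx":1.48,"ty":-1.25,"tz":0.0,"rx":0.0,"ry":0.0,"rz":-7.3,"fingers":0},{"tx":1.63,"ty":-1.05,"tz":0.0,"rx":0.0,"ry":0.0,"rz":-7.3,"fingers":0},{"tx":1.75,"ty":-0.83,"tz":0.0,"rx":0.0,"ry":0.0,"rz":-7.2,"fingers":0},{"tx":1.83,"ty":-0.61,"tz":0.01,"rx":0.0,"ry":0.0,"rz":-7.3,"fingers":0}]
```

carry_out(steps=[{"tx": -0.6, "ty": -1.7, "tz": 0, "rx": 0, "ry": 0, "rz": -6.8, "fingers": 0}, {"tx": -0.4, "ty": -1.8, "tz": 0, "rx": 0, "ry": 0, "rz": -6.8, "fingers": 0}, {"tx": -0.2, "ty": -1.8, "tz": 0, "rx": 0, "ry": 0, "rz": -6.8, "fingers": 0}, {"tx": 0, "ty": -1.8, "tz": 0, "rx": 0, "ry": 0, "rz": -6.8, "fingers": 0}, {"tx": 0.2, "ty": -1.8, "tz": 0, "rx": 0, "ry": 0, "rz": -6.8, "fingers": 0}, {"tx": 0.4, "ty": -1.8, "tz": 0, "rx": 0, "ry": 0, "rz": -6.8, "fingers": 0}, {"tx": 0.7, "ty": -1.7, "tz": 0, "rx": 0, "ry": 0, "rz": -6.8, "fingers": 0}, {"tx": 0.9, "ty": -1.7, "tz": 0, "rx": 0, "ry": 0, "rz": -7.3, "fingers": 0}])

```text
t: 32.48
position: [0.5168, -0.0171, 0.3813]
tcp_rot: [[0.733, 0.68, 0.001], [0.68, -0.733, -0.001], [0.0, 0.002, -1.0]]
wrist_force: [0.1, 0.9, -5.2]
width: 0.0142
```

carry_out(steps=[{"tx": 1.1, "ty": -1.6, "tz": 0, "rx": 0, "ry": 0, "rz": -7.3, "fingers": 0}, {"tx": 1.3, "ty": -1.4, "tz": 0, "rx": 0, "ry": 0, "rz": -7.3, "fingers": 0}, {"tx": 1.5, "ty": -1.2, "tz": 0, "rx": 0, "ry": 0, "rz": -7.3, "fingers": 0}, {"tx": 1.6, "ty": -1.0, "tz": 0, "rx": 0, "ry": 0, "rz": -7.3, "fingers": 0}, {"tx": 1.8, "ty": -0.8, "tz": 0, "rx": 0, "ry": 0, "rz": -7.2, "fingers": 0}, {"tx": 1.8, "ty": -0.6, "tz": 0, "rx": 0, "ry": 0, "rz": -7.2, "fingers": 0}, {"tx": 0, "ty": 0, "tz": 0, "rx": 0, "ry": 0, "rz": 0, "fingers": 0}, {"tx": 0, "ty": 0, "tz": 0, "rx": 0, "ry": 0, "rz": 0, "fingers": 0}])

```text
t: 33.48
position: [0.5037, 0.0962, 0.3811]
tcp_rot: [[0.068, 0.998, 0.002], [0.998, -0.068, -0.002], [-0.002, 0.002, -1.0]]
wrist_force: [-0.8, -0.4, -5.0]
width: 0.0142
```

Run:
```python
from h import *
plan([([.5035,.0995,.29],-4,0,4)])
c=snap('side','s10.png');c2=snap('wrist','w10.png');np.save('w10T.npy',c2['cam_to_world'])
print('slot side',proj(c,[.5035,.0995,.075]))
i=cv2.imread('pics/w10.png');j=cv2.imread('pics/s10.png')
cv2.imwrite('pics/c10.png',np.hstack([cv2.resize(i[:,160:480],(480,600)),cv2.resize(j[110:310,265:371],(318,600))]))
```

```text
t 33.5 pos [0.5037 0.0962 0.3811] z [ 0.002 -0.002 -1.   ] q [ 0.06  0.12  1.46 -0.    1.55  0.12] w 0.0142 F [-0.8 -0.4 -5. ]
[{"tx":0.11,"ty":-0.02,"tz":3.04,"rx":0.0,"ry":0.0,"rz":0.0,"fingers":0},{"tx":0.12,"ty":-0.02,"tz":3.03,"rx":0.1,"ry":0.0,"rz":0.1,"fingers":0},{"tx":0.11,"ty":-0.02,"tz":3.04,"rx":0.0,"ry":0.1,"rz":0.0,"fingers":0}]
slot side [314.28904568 206.78631698]
```

View pics/c10.png

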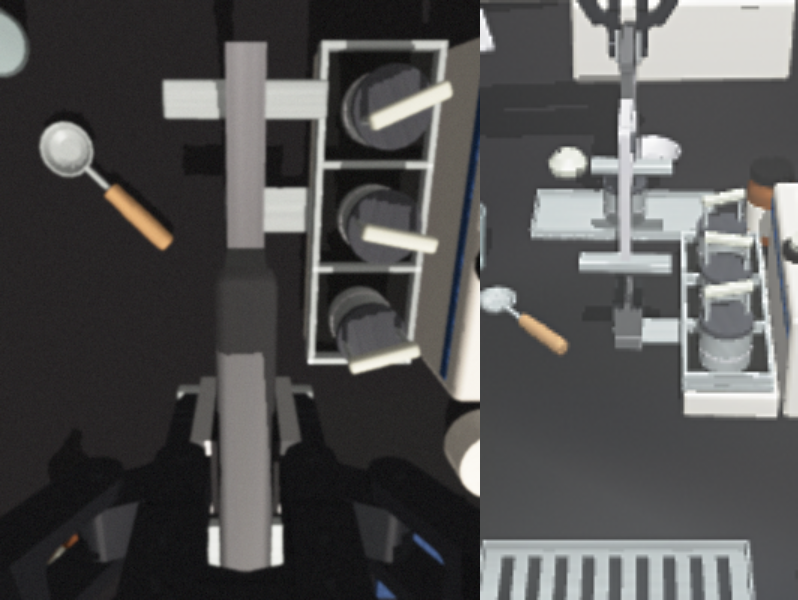

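carry_out(steps=[{"tx": 0.4, "ty": 0, "tz": 3, "rx": 0, "ry": 0, "rz": 0, "fingers": 0}, {"tx": 0, "ty": 0, "tz": 4, "rx": 0, "ry": 0, "rz": 0, "fingers": 0}, {"tx": 0, "ty": 0, "tz": 4, "rx": 0, "ry": 0, "rz": 0, "fingers": 0}, {"tx": 0, "ty": 0, "tz": 2.5, "rx": 0, "ry": 0, "rz": 0, "fingers": 0}, {"tx": 0, "ty": 0, "tz": 0, "rx": 0, "ry": 0, "rz": 0, "fingers": 0}, {"tx": 0, "ty": 0, "tz": 0, "rx": 0, "ry": 0, "rz": 0, "fingers": 0}])

```text
t: 34.33
position: [0.5056, 0.1001, 0.2472]
tcp_rot: [[0.067, 0.998, 0.004], [0.998, -0.067, -0.001], [-0.001, 0.004, -1.0]]
wrist_force: [-0.0, -0.2, -5.6]
width: 0.0144
```

Run:
```python
from h import *
plan([([.5035,.1005,.235],-4,0,4)])
c=snap('side');print(proj(c,[.5035,.0995,.075]))
j=c['image'][:,:,::-1][165:245,275:355]
cv2.imwrite('pics/s11.png',cv2.resize(j,(640,640),interpolation=cv2.INTER_CUBIC)[:600])
```

```text
t 34.3 pos [0.5056 0.1001 0.2472] z [ 0.004 -0.001 -1.   ] q [ 0.06  0.22  1.67 -0.    1.25  0.13] w 0.0144 F [-0.  -0.2 -5.6]
[{"tx":0.02,"ty":-0.22,"tz":1.22,"rx":0.2,"ry":0.1,"rz":0.2,"fingers":0}]
[314.28904568 206.78631698]
```

View pics/s11.png

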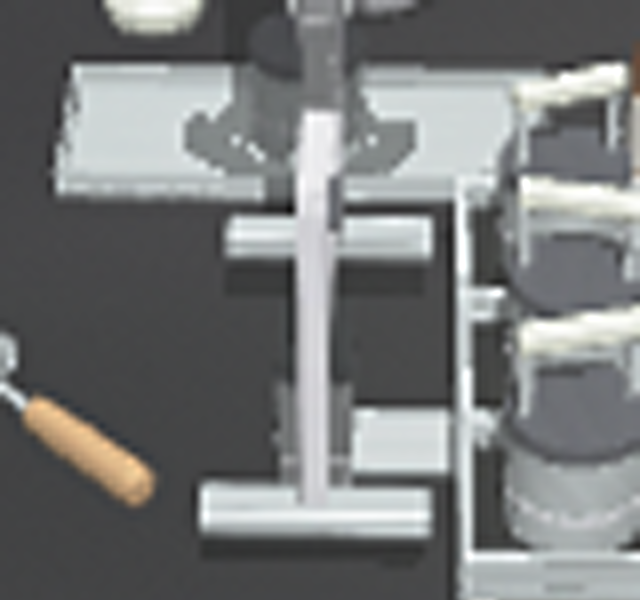

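carry_out(steps=[{"tx": 0, "ty": -0.2, "tz": 1.0, "rx": 0.2, "ry": 0, "rz": 0, "fingers": 0}, {"tx": 0, "ty": 0, "tz": 1.0, "rx": 0, "ry": 0, "rz": 0, "fingers": 0}, {"tx": 0, "ty": 0, "tz": 0.5, "rx": 0, "ry": 0, "rz": 0, "fingers": 0}, {"tx": 0, "ty": 0, "tz": 0, "rx": 0, "ry": 0, "rz": 0, "fingers": 0}])

```text
t: 34.88
position: [0.502, 0.1005, 0.2204]
tcp_rot: [[0.066, 0.998, -0.003], [0.998, -0.066, -0.001], [-0.001, -0.003, -1.0]]
wrist_force: [0.8, -0.9, -4.8]
width: 0.014
```

carry_out(steps=[{"tx": 0, "ty": 0, "tz": 0.4, "rx": 0, "ry": 0, "rz": 0, "fingers": 0}, {"tx": 0, "ty": 0, "tz": 0.4, "rx": 0, "ry": 0, "rz": 0, "fingers": 0}, {"tx": 0, "ty": 0, "tz": 0, "rx": 0, "ry": 0, "rz": 0, "fingers": 0}])

```text
t: 35.25
position: [0.5026, 0.1006, 0.2129]
tcp_rot: [[0.066, 0.998, -0.001], [0.998, -0.066, -0.001], [-0.001, -0.001, -1.0]]
wrist_force: [-0.1, 0.6, -5.3]
width: 0.0142
```

carry_out(steps=[{"tx": 0, "ty": 0, "tz": 0.5, "rx": 0, "ry": 0, "rz": 0, "fingers": 0}, {"tx": 0, "ty": 0, "tz": 0.5, "rx": 0, "ry": 0, "rz": 0, "fingers": 0}, {"tx": 0, "ty": 0, "tz": 0.5, "rx": 0, "ry": 0, "rz": 0, "fingers": 0}, {"tx": 0, "ty": 0, "tz": 0.3, "rx": 0, "ry": 0, "rz": 0, "fingers": 0}, {"tx": 0, "ty": 0, "tz": 0, "rx": 0, "ry": 0, "rz": 0, "fingers": 0}, {"tx": 0, "ty": 0, "tz": 0, "rx": 0, "ry": 0, "rz": 0, "fingers": 0}])

```text
t: 36.0
position: [0.5043, 0.1011, 0.1966]
tcp_rot: [[0.066, 0.998, 0.003], [0.998, -0.066, 0.0], [0.0, 0.003, -1.0]]
wrist_force: [-0.4, 2.0, 6.5]
width: 0.0143
```

carry_out(steps=[{"tx": 0, "ty": 0, "tz": 0.3, "rx": 0, "ry": 0, "rz": 0, "fingers": 0}, {"tx": 0, "ty": 0, "tz": 0, "rx": 0, "ry": 0, "rz": 0, "fingers": 0}, {"tx": 0, "ty": 0, "tz": 0.2, "rx": 0, "ry": 0, "rz": 0, "fingers": 0}, {"tx": 0, "ty": 0, "tz": 0, "rx": 0, "ry": 0, "rz": 0, "fingers": 0}])

```text
t: 36.5
position: [0.5047, 0.1011, 0.1939]
tcp_rot: [[0.066, 0.998, 0.004], [0.998, -0.066, 0.0], [0.0, 0.004, -1.0]]
wrist_force: [-5.5, 2.1, 25.8]
width: 0.0143
```

carry_out(steps=[{"tx": 0, "ty": 0, "tz": -0.3, "rx": 0, "ry": 0, "rz": 0, "fingers": 0}, {"tx": 0, "ty": 0, "tz": 0, "rx": 0, "ry": 0, "rz": 0, "fingers": 5}, {"tx": 0, "ty": 0, "tz": 0, "rx": 0, "ry": 0, "rz": 0, "fingers": 5}, {"tx": 0, "ty": 0, "tz": 0, "rx": 0, "ry": 0, "rz": 0, "fingers": 5}, {"tx": 0, "ty": 0, "tz": 0, "rx": 0, "ry": 0, "rz": 0, "fingers": 5}, {"tx": 0, "ty": 0, "tz": -3, "rx": 0, "ry": 0, "rz": 0, "fingers": 5}, {"tx": 0, "ty": 0, "tz": -5, "rx": 0, "ry": 0, "rz": 0, "fingers": 5}, {"tx": 0, "ty": 0, "tz": -3, "rx": 0, "ry": 0, "rz": 0, "fingers": 5}])

```text
t: 37.5
position: [0.5034, 0.1006, 0.3052]
tcp_rot: [[0.066, 0.998, 0.001], [0.998, -0.066, -0.001], [-0.001, 0.001, -1.0]]
wrist_force: [0.1, 0.7, -0.1]
width: 0.0503
```

Run:
```python
from h import *
plan([([.705,.066,.29],-4,0,5),([.705,.066,.20],-4,0,5)])
c=snap('side');d=snap('wrist');a=c['image'][:,:,::-1][140:270,265:395];b=d['image'][:,:,::-1]
print(proj(d,[.705,.066,.15]),'feet/handle centre should be',proj(d,[.504,.1,.22]))
cv2.imwrite('pics/c12.png',np.hstack([cv2.resize(a,(390,390),interpolation=cv2.INTER_CUBIC),cv2.resize(b[:,160:560],(390,390))]))
```

```text
t 37.5 pos [0.5034 0.1006 0.3052] z [ 0.001 -0.001 -1.   ] q [ 0.06  0.17  1.59 -0.    1.38  0.13] w 0.0503 F [ 0.1  0.7 -0.1]
[{"tx":-0.42,"ty":4.07,"tz":0.31,"rx":0.0,"ry":0.0,"rz":0.0,"fingers":0},{"tx":-0.43,"ty":4.07,"tz":0.31,"rx":0.0,"ry":0.0,"rz":0.1,"fingers":0},{"tx":-0.42,"ty":4.07,"tz":0.31,"rx":0.0,"ry":0.0,"rz":0.0,"fingers":0},{"tx":-0.41,"ty":4.07,"tz":0.31,"rx":0.0,"ry":0.0,"rz":0.1,"fingers":0},{"tx":-0.41,"ty":4.07,"tz":0.31,"rx":0.1,"ry":0.0,"rz":0.0,"fingers":0},{"tx":0.0,"ty":0.0,"tz":4.5,"rx":0.0,"ry":0.0,"rz":0.0,"fingers":0},{"tx":0.0,"ty":0.01,"tz":4.5,"rx":0.0,"ry":0.0,"rz":0.0,"fingers":0}]
[531.31958162 201.15729175] feet/handle centre should be [320.07490983 206.67706436]
```

View pics/c12.png

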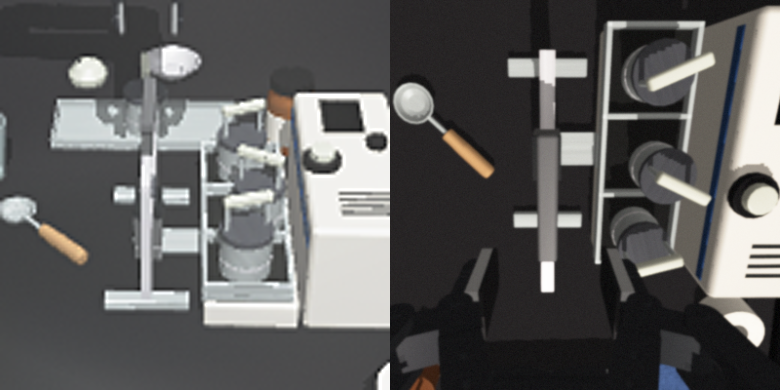

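carry_out(steps=[{"tx": -0.4, "ty": 4.1, "tz": 0, "rx": 0, "ry": 0, "rz": 0, "fingers": 0}, {"tx": -0.4, "ty": 4.1, "tz": 0, "rx": 0, "ry": 0, "rz": 0, "fingers": 0}, {"tx": -0.5, "ty": 4.1, "tz": 0, "rx": 0, "ry": 0, "rz": 0, "fingers": 0}, {"tx": -0.5, "ty": 4.1, "tz": 0.5, "rx": 0, "ry": 0, "rz": 0, "fingers": 0}, {"tx": -0.5, "ty": 4.1, "tz": 3, "rx": 0, "ry": 0, "rz": 0, "fingers": 0}, {"tx": 0, "ty": 0, "tz": 4.5, "rx": 0, "ry": 0, "rz": 0, "fingers": 0}, {"tx": 0, "ty": 0, "tz": 0, "rx": 0, "ry": 0, "rz": 0, "fingers": 0}, {"tx": 0, "ty": 0, "tz": 0, "rx": 0, "ry": 0, "rz": 0, "fingers": 0}])

```text
t: 38.6
position: [0.7055, 0.0641, 0.2234]
tcp_rot: [[0.066, 0.998, -0.001], [0.998, -0.066, -0.001], [-0.001, -0.001, -1.0]]
wrist_force: [0.2, -0.2, -0.1]
width: 0.0003
```

Run:
```python
from h import *
c=snap('wrist');p=arm.read_state()['position'];print(p,arm.read_state()['wrist_force'],proj(c,[p[0],p[1],.155]))
im=c['image'].astype(int);hsv=cv2.cvtColor(c['image'],cv2.COLOR_RGB2HSV)
# dark ring + cap
g=cv2.cvtColor(c['image'],cv2.COLOR_RGB2GRAY)
u,v=proj(c,[p[0],p[1],.155]).astype(int)
sub=g[v-80:v+60,u-80:u+80]
cv2.imwrite('pics/b13.png',cv2.resize(c['image'][:,:,::-1][v-90:v+70,u-100:u+100],None,fx=3,fy=3))
```

```text
[0.70617516 0.06418503 0.22458828] [ 0.6020392  -0.74295089  0.09594042] [323.42356937 215.6526635 ]
```

View pics/b13.png

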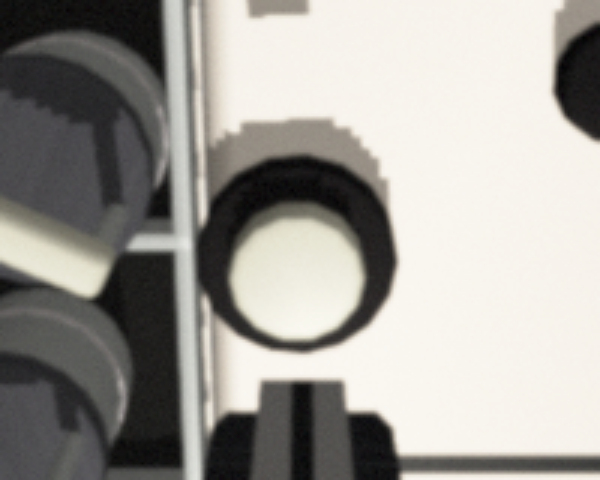

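carry_out(steps=[{"tx": 0, "ty": 0, "tz": 2.5, "rx": 0, "ry": 0, "rz": 0, "fingers": 0}, {"tx": 0, "ty": 0, "tz": 2, "rx": 0, "ry": 0, "rz": 0, "fingers": 0}, {"tx": 0, "ty": 0, "tz": 0.5, "rx": 0, "ry": 0, "rz": 0, "fingers": 0}, {"tx": 0, "ty": 0, "tz": 0.5, "rx": 0, "ry": 0, "rz": 0, "fingers": 0}, {"tx": 0, "ty": 0, "tz": 0, "rx": 0, "ry": 0, "rz": 0, "fingers": 0}])

```text
t: 39.28
position: [0.7059, 0.064, 0.1688]
tcp_rot: [[0.066, 0.998, 0.0], [0.998, -0.066, -0.001], [-0.001, 0.0, -1.0]]
wrist_force: [0.1, 0.0, -0.3]
width: -0.0002
```

carry_out(steps=[{"tx": 0, "ty": 0, "tz": 0.5, "rx": 0, "ry": 0, "rz": 0, "fingers": 0}, {"tx": 0, "ty": 0, "tz": 0.3, "rx": 0, "ry": 0, "rz": 0, "fingers": 0}, {"tx": 0, "ty": 0, "tz": 0, "rx": 0, "ry": 0, "rz": 0, "fingers": 0}])

```text
t: 39.65
position: [0.7065, 0.064, 0.1611]
tcp_rot: [[0.066, 0.998, 0.001], [0.998, -0.066, -0.001], [-0.001, 0.001, -1.0]]
wrist_force: [-0.6, 0.3, 7.5]
width: -0.0001
```

carry_out(steps=[{"tx": 0, "ty": 0, "tz": 0.3, "rx": 0, "ry": 0, "rz": 0, "fingers": 0}, {"tx": 0, "ty": 0, "tz": 0, "rx": 0, "ry": 0, "rz": 0, "fingers": 0}])

```text
t: 39.9
position: [0.7066, 0.064, 0.1608]
tcp_rot: [[0.066, 0.998, 0.002], [0.998, -0.066, -0.001], [-0.001, 0.002, -1.0]]
wrist_force: [-4.4, 1.2, 20.7]
width: -0.0001
```

carry_out(steps=[{"tx": 0, "ty": 0, "tz": 0.2, "rx": 0, "ry": 0, "rz": 0, "fingers": 0}, {"tx": 0, "ty": 0, "tz": 0, "rx": 0, "ry": 0, "rz": 0, "fingers": 0}])

```text
t: 40.15
position: [0.7068, 0.064, 0.1606]
tcp_rot: [[0.066, 0.998, 0.004], [0.998, -0.066, -0.001], [-0.001, 0.004, -1.0]]
wrist_force: [-8.2, -0.7, 29.5]
width: -0.0004
```

carry_out(steps=[{"tx": 0, "ty": 0, "tz": -1.5, "rx": 0, "ry": 0, "rz": 0, "fingers": 0}, {"tx": 0, "ty": 0, "tz": -4, "rx": 0, "ry": 0, "rz": 0, "fingers": 0}, {"tx": 0, "ty": 0, "tz": -5, "rx": 0, "ry": 0, "rz": 0, "fingers": 0}, {"tx": 0, "ty": 0, "tz": -5, "rx": 0, "ry": 0, "rz": 0, "fingers": 0}, {"tx": 0, "ty": 0, "tz": 0, "rx": 0, "ry": 0, "rz": 0, "fingers": 0}, {"tx": 0, "ty": 0, "tz": 0, "rx": 0, "ry": 0, "rz": 0, "fingers": 0}])

```text
t: 40.9
position: [0.7052, 0.0641, 0.3089]
tcp_rot: [[0.066, 0.998, -0.003], [0.998, -0.066, -0.001], [-0.001, -0.003, -1.0]]
wrist_force: [-0.5, -1.3, -1.0]
width: -0.0001
```

Run:
```python
from h import *
c=snap('wrist');print(arm.read_state()['position']);bars(c,.156,(0,0,640,400),amin=100,thr=170)
d=snap('side','s14.png');a=cv2.imread('pics/s14.png')
# shield/scene unchanged since last seen? compare fresh bars via side camera blobs
bars(d,.156,(320,180,362,250),amin=15,thr=150);bars(d,.11,(290,165,345,190),amin=10,thr=150)
cv2.imwrite('pics/s14c.png',cv2.resize(a[140:270,255:395],None,fx=4,fy=4,interpolation=cv2.INTER_CUBIC))
```

```text
[0.7046418 0.0641141 0.3079067]
bar px [235. 255.] world [ 0.6125 -0.006   0.156 ] len 0.055 yaw 12.9
bar px [322. 181.] world [0.7043 0.0646 0.156 ] len 0.028 yaw 176.3
bar px [245.8 170.8] world [0.636  0.0785 0.156 ] len 0.055 yaw 150.6
bar px [476.   96.5] world [0.8394 0.1271 0.156 ] len 0.102 yaw 94.8
bar px [215.2  43.4] world [0.6257 0.185  0.156 ] len 0.056 yaw 19.7
bar px [296.1 123.5] world [0.6846 0.1065 0.156 ] len 0.201 yaw 86.3
bar px [369. 143.] world [0.7477 0.0786 0.156 ] len 0.258 yaw 88.8
```

Run:
```python
from h import *
for n in ('w8','w10'):
    c=cam5(n+'T.npy');c['image']=cv2.imread(f'pics/{n}.png')[:,:,::-1];print(n);bars(c,.156,(0,0,640,400),amin=60,thr=170)
c=snap('top','top15.png');print('top');bars(c,.156,(250,150,355,195),amin=8,thr=150)
# top-view lid/body comparison: project expected lid centres
for p in ([.6257,.185,.112],[.636,.0785,.112],[.6211,.0914,.112],[.6125,-.006,.112]): print(proj(c,p).round(1))
# lid discs in the current wrist view: dark-grey blobs
d=snap('wrist');g=cv2.cvtColor(d['image'],cv2.COLOR_RGB2GRAY)
for p in ([.6257,.185,.112],[.636,.0785,.112],[.6211,.0914,.112],[.6125,-.006,.112]): print('lid',proj(d,p).round(1))
np.save('w15T.npy',d['cam_to_world']);cv2.imwrite('pics/w15.png',d['image'][:,:,::-1])
```

```text
w8
bar px [  7.  241.5] world [0.4812 0.3391 0.156 ] len 0.032 yaw 159.1
bar px [455.9  36.2] world [ 0.6045 -0.0034  0.156 ] len 0.045 yaw 23.3
bar px [304.5  32.4] world [0.6131 0.0941 0.156 ] len 0.04 yaw 164.8
bar px [166.6  31.4] world [0.6193 0.1817 0.156 ] len 0.045 yaw 20.9
w10
bar px [493.  309.5] world [ 0.715  -0.1152  0.156 ] len 0.069 yaw 176.0
bar px [ 80.2 258.2] world [ 0.1963 -0.0029  0.156 ] len 0.012 yaw 119.0
bar px [416.5 239.8] world [ 0.6116 -0.0063  0.156 ] len 0.056 yaw 12.8
bar px [504.  178.5] world [0.7098 0.0645 0.156 ] len 0.027 yaw 176.1
bar px [426.5 159.9] world [0.6209 0.0922 0.156 ] len 0.056 yaw 164.8
bar px [434.2  70.6] world [0.6252 0.1855 0.156 ] len 0.056 yaw 19.6
bar px [548.2 143.5] world [0.7542 0.0823 0.156 ] len 0.297 yaw 90.0
top
bar px [333.8 169.4] world [ 0.6085 -0.0071  0.156 ] len 0.054 yaw 12.0
[270.3 167.3]
[305.4 163.8]
[301.1 168.6]
[333.3 171.3]
lid [230.2  48.9]
lid [256.4 160.8]
lid [240.2 149.3]
lid [245.4 236.4]
```

Run:
```python
from h import *
plan([([.636,.0785,.20],60.6,4,5),([.636,.0785,.134],60.6,4,4),(None,0,4,1)])
```

```text
t 41.1 pos [0.7047 0.0641 0.3076] z [-0.005 -0.001 -1.   ] q [-0.01  0.47  1.14 -0.    1.53  0.06] w -0.0001 F [ 0.  -0.9  0.3]
[{"tx":0.12,"ty":-0.86,"tz":1.35,"rx":0.0,"ry":0.0,"rz":-8.0,"fingers":4},{"tx":0.24,"ty":-0.84,"tz":1.35,"rx":0.0,"ry":0.0,"rz":-8.1,"fingers":4},{"tx":0.36,"ty":-0.79,"tz":1.35,"rx":0.0,"ry":0.0,"rz":-8.0,"fingers":4},{"tx":0.47,"ty":-0.74,"tz":1.35,"rx":-0.1,"ry":0.0,"rz":-8.1,"fingers":4},{"tx":0.57,"ty":-0.66,"tz":1.35,"rx":0.0,"ry":0.0,"rz":-8.0,"fingers":4},{"tx":0.65,"ty":-0.58,"tz":1.35,"rx":0.0,"ry":0.0,"rz":-8.1,"fingers":4},{"tx":0.73,"ty":-0.48,"tz":1.34,"rx":-0.1,"ry":-0.1,"rz":-8.0,"fingers":4},{"tx":0.79,"ty":-0.38,"tz":1.35,"rx":0.0,"ry":0.0,"rz":-8.1,"fingers":4}]
[{"tx":0.0,"ty":0.0,"tz":3.3,"rx":0.0,"ry":0.0,"rz":0.0,"fingers":4},{"tx":-0.01,"ty":0.0,"tz":3.3,"rx":0.0,"ry":0.0,"rz":0.0,"fingers":4},{"tx":0,"ty":0,"tz":0,"rx":0,"ry":0,"rz":0,"fingers":4}]
```

carry_out(steps=[{"tx": 0.1, "ty": -0.9, "tz": 1.0, "rx": 0, "ry": 0, "rz": -8, "fingers": 4}, {"tx": 0.2, "ty": -0.8, "tz": 1.0, "rx": 0, "ry": 0, "rz": -8, "fingers": 4}, {"tx": 0.4, "ty": -0.8, "tz": 1.0, "rx": 0, "ry": 0, "rz": -8, "fingers": 4}, {"tx": 0.5, "ty": -0.7, "tz": 1.0, "rx": 0, "ry": 0, "rz": -8, "fingers": 4}, {"tx": 0.6, "ty": -0.7, "tz": 1.0, "rx": 0, "ry": 0, "rz": -8, "fingers": 4}, {"tx": 0.6, "ty": -0.6, "tz": 1.0, "rx": 0, "ry": 0, "rz": -8, "fingers": 4}, {"tx": 0.7, "ty": -0.5, "tz": 1.0, "rx": 0, "ry": 0, "rz": -8, "fingers": 4}, {"tx": 0.8, "ty": -0.4, "tz": 1.0, "rx": 0, "ry": 0, "rz": -8, "fingers": 4}])

```text
t: 42.1
position: [0.636, 0.0781, 0.2283]
tcp_rot: [[-0.87, 0.493, -0.004], [0.493, 0.87, -0.001], [0.003, -0.003, -1.0]]
wrist_force: [0.1, 0.4, 0.5]
width: 0.04
```

carry_out(steps=[{"tx": 0, "ty": 0, "tz": 0, "rx": 0, "ry": 0, "rz": 0, "fingers": 4}, {"tx": 0, "ty": 0, "tz": 0, "rx": 0, "ry": 0, "rz": 0, "fingers": 4}])

```text
t: 42.35
position: [0.6373, 0.078, 0.2298]
tcp_rot: [[-0.866, 0.499, -0.001], [0.499, 0.866, -0.001], [0.001, -0.002, -1.0]]
wrist_force: [0.4, -0.1, 0.0]
width: 0.0398
```

Run:
```python
from h import *
c=snap('wrist');b=bars(c,.156,(250,80,400,330),amin=100,thr=150)
b=min(b,key=lambda x:np.hypot(*(x[1][:2]-[.636,.0785])));j=b[3]-90
plan([([b[1][0],b[1][1],.134],j,4,4)])
```

```text
bar px [323. 297.] world [0.6973 0.0435 0.156 ] len 0.073 yaw 60.1
bar px [385.5 252.5] world [0.6872 0.1017 0.156 ] len 0.027 yaw 153.5
bar px [321.5 207.5] world [0.6347 0.0784 0.156 ] len 0.055 yaw 150.0
t 42.4 pos [0.6375 0.078  0.23  ] z [-0.001 -0.001 -1.   ] q [ 0.01  0.42  1.41 -0.    1.31 -1.03] w 0.04 F [ 1.1 -0.1  0.1]
[{"tx":0.09,"ty":-0.03,"tz":3.2,"rx":0.0,"ry":0.0,"rz":0.0,"fingers":4},{"tx":0.09,"ty":-0.03,"tz":3.2,"rx":0.0,"ry":0.0,"rz":0.1,"fingers":4},{"tx":0.09,"ty":-0.03,"tz":3.2,"rx":-0.1,"ry":0.0,"rz":0.0,"fingers":4}]
```

carry_out(steps=[{"tx": 0.2, "ty": 0, "tz": 3.2, "rx": 0, "ry": 0, "rz": 0, "fingers": 4}, {"tx": 0, "ty": 0, "tz": 3.2, "rx": 0, "ry": 0, "rz": 0, "fingers": 4}, {"tx": 0, "ty": 0, "tz": 3.1, "rx": 0, "ry": 0, "rz": 0, "fingers": 4}, {"tx": 0, "ty": 0, "tz": 0, "rx": 0, "ry": 0, "rz": 0, "fingers": 4}, {"tx": 0, "ty": 0, "tz": 0, "rx": 0, "ry": 0, "rz": 0, "fingers": 0}, {"tx": 0, "ty": 0, "tz": 0, "rx": 0, "ry": 0, "rz": 0, "fingers": 0}, {"tx": 0, "ty": 0, "tz": 0, "rx": 0, "ry": 0, "rz": 0, "fingers": 0}, {"tx": 0, "ty": 0, "tz": 0, "rx": 0, "ry": 0, "rz": 0, "fingers": 0}], grip_force=50)

```text
t: 43.4
position: [0.6363, 0.0787, 0.1366]
tcp_rot: [[-0.868, 0.497, 0.002], [0.497, 0.868, -0.001], [-0.002, -0.0, -1.0]]
wrist_force: [0.3, -1.1, 6.8]
width: 0.0111
```

carry_out(steps=[{"tx": 0, "ty": 0, "tz": -1.5, "rx": 0, "ry": 0, "rz": 0, "fingers": 0}, {"tx": 0, "ty": 0, "tz": -1, "rx": 0, "ry": 0, "rz": 0, "fingers": 0}, {"tx": 0, "ty": 0, "tz": 0, "rx": 0, "ry": 0, "rz": 0, "fingers": 0}, {"tx": 0, "ty": 0, "tz": 0, "rx": 0, "ry": 0, "rz": 0, "fingers": 0}])

```text
t: 43.9
position: [0.6348, 0.0791, 0.1596]
tcp_rot: [[-0.868, 0.497, -0.002], [0.497, 0.868, -0.001], [0.001, -0.002, -1.0]]
wrist_force: [0.2, -0.3, -2.8]
width: 0.011
```

Run:
```python
from h import *
R=arm.read_state()['tcp_rot'];j=np.degrees(np.arctan2(R[1,1],R[0,1]))
z=arm.read_state()['position'][2]
plan([([.6205,.0915,z],j,0,4)])
```

```text
t 43.9 pos [0.6348 0.0791 0.1596] z [-0.002 -0.001 -1.   ] q [ 0.02  0.48  1.5  -0.    1.16 -1.03] w 0.011 F [ 0.2 -0.3 -2.8]
[{"tx":1.86,"ty":0.37,"tz":0.0,"rx":-0.1,"ry":-0.1,"rz":0.0,"fingers":0}]
```

carry_out(steps=[{"tx": 1.0, "ty": 0.2, "tz": 0, "rx": 0, "ry": 0, "rz": 0, "fingers": 0}, {"tx": 0.9, "ty": 0.2, "tz": 0, "rx": 0, "ry": 0, "rz": 0, "fingers": 0}, {"tx": 0, "ty": 0, "tz": 0, "rx": 0, "ry": 0, "rz": 0, "fingers": 0}, {"tx": 0, "ty": 0, "tz": 1.2, "rx": 0, "ry": 0, "rz": 0, "fingers": 0}, {"tx": 0, "ty": 0, "tz": 0.8, "rx": 0, "ry": 0, "rz": 0, "fingers": 0}, {"tx": 0, "ty": 0, "tz": 0.4, "rx": 0, "ry": 0, "rz": 0, "fingers": 0}, {"tx": 0, "ty": 0, "tz": 0, "rx": 0, "ry": 0, "rz": 0, "fingers": 0}])

```text
t: 44.78
position: [0.6204, 0.0916, 0.1368]
tcp_rot: [[-0.868, 0.497, -0.002], [0.497, 0.868, -0.001], [0.001, -0.002, -1.0]]
wrist_force: [-3.7, -0.2, 8.3]
width: 0.0106
```

carry_out(steps=[{"tx": 0, "ty": 0, "tz": 0, "rx": 0, "ry": 0, "rz": 0, "fingers": 4}, {"tx": 0, "ty": 0, "tz": 0, "rx": 0, "ry": 0, "rz": 0, "fingers": 4}, {"tx": 0, "ty": 0, "tz": 0, "rx": 0, "ry": 0, "rz": 0, "fingers": 4}, {"tx": 0, "ty": 0, "tz": -3, "rx": 0, "ry": 0, "rz": 0, "fingers": 4}, {"tx": 0, "ty": 0, "tz": -5, "rx": 0, "ry": 0, "rz": 0, "fingers": 4}, {"tx": 0, "ty": 0, "tz": -5, "rx": 0, "ry": 0, "rz": 0, "fingers": 4}, {"tx": 0, "ty": 0, "tz": -5, "rx": 0, "ry": 0, "rz": 0, "fingers": 4}, {"tx": 0, "ty": 0, "tz": 0, "rx": 0, "ry": 0, "rz": 0, "fingers": 4}])

```text
t: 45.78
position: [0.6236, 0.0922, 0.321]
tcp_rot: [[-0.868, 0.497, 0.008], [0.497, 0.868, -0.001], [-0.007, 0.004, -1.0]]
wrist_force: [0.6, 0.5, -0.3]
width: 0.04
```

Run:
```python
from h import *
c=snap('wrist','w16.png');print(arm.read_state()['position'],arm.read_state()['wrist_force']);bars(c,.156,(0,0,640,400),amin=100,thr=150)
d=snap('side','s16.png')
# shield check: compare side view with s14 (after fitting) in the shield region, and with last seen
a=cv2.imread('pics/s14.png');b=cv2.imread('pics/s16.png')
print('shield diff',np.abs(a[150:250,285:322].astype(int)-b[150:250,285:322]).max(2).mean(), (np.abs(a[150:250,285:322].astype(int)-b[150:250,285:322]).max(2)>50).sum())
# handle ends in the top view
t=snap('top','top16.png');print('top exp handle',proj(t,[.504,.1,.22]),proj(t,[.504+.0036,.1+.052,.22]),proj(t,[.504-.0036,.1-.052,.22]))
g=cv2.cvtColor(t['image'],cv2.COLOR_RGB2GRAY);u,v=proj(t,[.504,.1,.22]).astype(int);print(g[v-5:v+6,u-24:u+25:4])
```

```text
[0.62209542 0.09214291 0.31811815] [-0.37311598 -0.18055327 -0.52235511]
bar px [238.2 277. ] world [ 0.6753 -0.0404  0.156 ] len 0.026 yaw 126.9
bar px [340.5 258. ] world [0.7094 0.0649 0.156 ] len 0.028 yaw 60.1
bar px [229.4 212.7] world [ 0.6109 -0.0058  0.156 ] len 0.057 yaw 12.1
bar px [381.9 264.1] world [0.7371 0.091  0.156 ] len 0.274 yaw 87.7
bar px [319.  171.4] world [0.6187 0.0915 0.156 ] len 0.056 yaw 151.2
bar px [411.  127.5] world [0.6245 0.1851 0.156 ] len 0.057 yaw 20.2
bar px [496.8 109.5] world [0.6476 0.258  0.156 ] len 0.016 yaw 139.4
shield diff 2.052162162162162 32
top exp handle [294.76893346 202.04769777] [275.72966336 200.81120986] [313.84988913 203.28689291]
[[220 120  61  65  68  70 120 214 140 107 108  87  58]
 [201 116  81  85  87  90 115 178 118 109 108  88  56]
 [157 112 103 104 104 109 120 136  92 107 108  90  58]
 [119 110 109 110 110 118 127 117  76 107 108  93  56]
 [105 109 109 109 111 123 130 114  74 109 109  94  57]
 [104 108 108 110 111 127 131 111  77 106 109  90  72]
 [106 107 108 108 111 132 132 108  76 107 108  92 129]
 [107 107 108 107 113 134 128 103  74 107 107  96 206]
 [107 108 107 108 115 136 124  99  74 108 108 101 243]
 [108 106 107 108 119 136 118  96  75 108 110 103 248]
 [109 106 107 109 122 136 116  91  72 109 109 100 244]]
```

```bash
python3 -c "
from station import arm
print(arm.close_job())"
```

```text
the job is handed in; nothing more can be done
None
```

I finished the changeover and handed the job in at about t = 46 s of the allowed 210 s. No verdict was reported.

- **Canisters:** The one finished canister stands in the tray. The three grey fresh ones stand in the three bays. The brown and turquoise look-alikes were not touched.
- **Shield:** I pressed it into the switch slot until the feet met the bench. The tool height matched the height at which I had picked the shield up from the bench, and the push-down force read about 26 N.
- **Start button:** I pressed it only after the shield was home. It stopped at its end of travel at about 30 N, and I then let it spring back.
- **Knocked canister:** The middle fresh canister moved about 20 mm some time between t = 33 and 41 s. That left it about 17 mm off its bay centre in one axis, close to the 20 mm limit. I picked it up again and set it back in the middle.

**Last checks:**
- All three fresh handles measured within about 4 mm of their bay centres.
- The shield area in the side view had barely changed since the button press (mean pixel difference 2).
- The gripper was clear of everything, with almost no wrist force.
- I did not measure the tray canister again at the end. It last showed standing in the tray in the t = 37.5 s picture.
- I could not view a picture after the button press because the 16-picture limit was reached, so the final checks are numbers only.

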